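Complete the jar row on the sloping rack and close the end stop

ROBOT

A 7-joint arm with a two-finger parallel gripper is mounted at the origin on a cart in front of the work surface, level with it; the furniture and walls round the work are solid. World frame = base frame: x ahead of the robot, y to its left, z up, the work surface at z = 0. Lengths are in m, angles in degrees, forces in N, time in s.
With the tool pointing down it reaches from about 0.425 to 0.875 m from the base axis. Payload 4.7 kg.
Tool frame: the origin (TCP) lies midway between the tips of the shut fingers; the grasp point (between the pads) lies 19 mm behind it; z points along the fingers, y is the line along which they close (so a half turn about z gives the same grasp; the last joint's range is limited). The gripper opens to 87 mm and grips with 3 to 60 N. Pads are 19 mm wide; open, the fingers measure 117 mm over their backs; the gripper's body (75 mm by 190 mm) begins 51 mm behind the grasp point.
Start: joints at [71.969, 18.392, -4.016, 83.108, 1.295, 78.541, -3.26], TCP at [0.21, -0.615, 0.223] pointing down, gripper open.
Joint ranges: [-163.93, 163.93], [-17.29, 119.83], [-79.2, 71.16], [3.27, 140.29], [-89.18, 269.18], [5.43, 117.66], [-154.24, 154.24]. Speed limits (degrees/s): [147.25, 147.25, 180, 180, 180, 180, 180].

INTERFACE

Orientations are given as [roll, pitch, yaw] about the fixed x, y, z axes, in that order (R = Rz(yaw) Ry(pitch) Rx(roll)).
In Python, from cell import env gives the robot as it stands.
- The arm moves only by the tool step_arm, never from a script. Its argument "moves" is a list of rows, each an object with "dp": the shift along the tool's x, y, z in mm, a list of three; "dr": the turn, a rotation vector about the tool's x, y, z in rad, a list of three; "fingers": the closure, from 0 (fully open) to 1 (shut). In form: [{"dp": [dx, dy, dz], "dr": [ax, ay, az], "fingers": fingers}, ...]. A call has exactly 5 rows; each row shifts and turns the commanded pose from where the row before left it, along the tool's axes as they then stand; what a row does not reach is not made up. A row lasts 1/8 s, in which the tool goes at most 62.5 mm and 10.7 degrees, less where a joint would pass 70% of its speed; a pose out of reach is approached as far as the arm can. A call with a gripper value outside its range is refused whole. The fingers move at their own pace and stop on an object; "squeeze" is the grip in N (left out, the last holds). Time passes only in rows, so rows that do not move let the fingers close, or fill a call up. It gives the time, the measured TCP pose, the force, the opening and the grip force at its end, in the units of the state.
- env.get_obs(): the state, without advancing time (a new reading comes with each control period).
- env.read_camera(name): name is "scene" or "top"; returns the picture (480x640x3 uint8, red, green, blue); there is no depth.
- env.camera_model(name): a dict with "fx", "fy", "cx", "cy" (pixels), "k1" (the pictures are not rectified: a ray, as slopes to the right and down, at radius r is drawn at 1 + k1 r^2 times it, then the intrinsics apply), "R" (3x3) and "t" (3): a world point X has camera coordinates R X + t. Camera axes: x right, y down, z forward; pixel columns grow to the right and rows downward; lengths in m; the calibration is good to about 2 mm. A picture is of the moment at which its call begins. camera_model takes no time and is no camera call.
- env.sign_off(): hands the job in; it is judged then, once.
The state is a dict: "time_s": time; "qpos": joint angles; "joint_velocities": joint speeds; "effort": joint torques, N m; "tool_pos": TCP position; "tool_rot": TCP orientation; "force": force on the tool from outside, world axes, zero at the start; "wrist_torque": the same for the moment, N m; "grip_width": finger opening in m; "grasp_force": force on a finger pad.
Only numpy, scipy, OpenCV 4.12 (cv2) and the standard library are available. Lean on these libraries where they do the work, as an engineer would, in place of code of your own. Each camera call takes 0.05 s, during which the arm holds its last target. There are 200 camera calls.

TASK

Stand the two loose jars from the bench on the sloping plywood rack next to the two already there, each flat on the sloping shelf and resting against the steel front rail. Then slide the end stop along to close the row up, so that all four jars stand side by side without gaps between the stop and the wooden end wall on the left. The jars are glass: set them down gently, do not let them topple or knock them hard, and leave the other things on the bench where they are.

Things in the scene. Friction and masses are not known exactly. Their poses are not given: they have to be found in the camera images.
- rack: fixed plywood rack, 118 x 404 mm on the bench, carrying the tray. Origin: centre of its underside; -x is its front, y runs along the row.. In tray axes, the other end wall's inner face is y = -0.190 (65 mm high too), and a 10 mm guide rod runs along y at x = 0.099, z = 0.024. A jar let go clear of the rail tips forward on to it: bring it home against the rail first.
- tray: sloping tray, rising 25 deg away from the robot. Origin: corner of shelf surface and front rail, mid-length. x: up the slope; y: along the row to the left end wall (inner face y = 0.190, 65 mm high); z: square to the shelf. Shelf: z = 0, x 0 to 0.105. Front rail: 18 mm high board and 8 mm steel rod (centre z = 0.056), rear faces at x = 0. A jar touching the rail has its axis at x = 0.029 to 0.032.
- stop (a joint): aluminium end stop sliding along the guide rod; value in m, 0 farthest from the left end wall, growing toward it (tray +y), travel 0.14. Its face stands at tray y = -0.155 + value. It stays where it is left; sliding it alone takes about 1.5 N, and it pushes jars along in front of it. With four jars tight the value is about 0.09 to 0.097.
- stop_face (a point): point on the stop's flat face toward the jars, 30 mm above the shelf, at tray x = 0.032. The plate is 6 mm thick, 60 mm high, from tray x = 0.003 to 0.092.
- stop_knob (a point): middle of the end stop's upright red knob (22 mm across, 19 mm high grip, its top 12 mm above this point), 80 mm above the shelf and 18 mm behind the stop's face, seen from the jars. Its axis is square to the shelf; below it a flange reaches up to 63 mm above the shelf.
- jar_a: clear jar with a cream screw lid, round, 97 mm tall, 0.25 to 0.47 kg. Lid 64 mm across, from 86 to 97 mm above the base; the body below is slightly slimmer (58 to 62 mm). Origin: centre of its base; z: its axis, base to lid. All four jars are alike. Stands on the rack nearest the left end wall.
- jar_b: clear jar with a cream screw lid, round, 97 mm tall, 0.25 to 0.47 kg. Lid 64 mm across, from 86 to 97 mm above the base; the body below is slightly slimmer (58 to 62 mm). Origin: centre of its base; z: its axis, base to lid. All four jars are alike. Stands on the rack close beside jar_a.
- jar_c: clear jar with a cream screw lid, round, 97 mm tall, 0.25 to 0.47 kg. Lid 64 mm across, from 86 to 97 mm above the base; the body below is slightly slimmer (58 to 62 mm). Origin: centre of its base; z: its axis, base to lid. All four jars are alike. Stands upright on the bench, to the left in front of the rack.
- jar_d: clear jar with a cream screw lid, round, 97 mm tall, 0.25 to 0.47 kg. Lid 64 mm across, from 86 to 97 mm above the base; the body below is slightly slimmer (58 to 62 mm). Origin: centre of its base; z: its axis, base to lid. All four jars are alike. Stands upright on the bench, to the right in front of the rack.
- mug: white china mug with a handle, 92 mm across, 127 mm over the handle, 95 mm tall; leave alone. Origin: centre of its underside.
- tape_measure: yellow tape measure, 31 x 98 x 65 mm; leave alone. Origin: centre of its underside.
- tape_roll: roll of masking tape lying on the bench, 104 mm across, 25 mm high; leave alone. Origin: centre of its underside.
There are look-alikes about, which are no part of the job. What is shaped like the jar_d but pink or purple is not meant.

How it is judged:
By the outcome, as a careful person would: the job done as asked, in the order asked, and still so for the second after the job is handed in, with the robot touching nothing.
It also fails if it takes over 67 s, if anything falls off the work surface, if the arm or the gripper's body presses on something with over 40 N, if the wrist force passes 120 N, or if a joint passes its speed limit or range.

## Working session

There is one attempt and no reset: what is moved stays moved. The work goes in short steps, Python scripts to look and compute and a tool call to move; the robot and the scene stay as the last step left them, time stands still between calls to the robot, and variables do not carry over. Pictures are saved under pics/ and viewed, at most 10 in all, crops included, and the job is handed in when it is done.

Besides the shell and the picture viewer there is one more tool, called as name(argument=value, ...), one argument or row to a line, values as JSON. step_arm: Moves the arm, as the interface text tells. Its arguments: {"type":"object","properties":{"moves":{"type":"array","items":{"type":"object","properties":{"dp":{"type":"array","items":{"type":"number"}},"dr":{"type":"array","items":{"type":"number"}},"fingers":{"type":"number"}}}},"squeeze":{"type":"number"}},"required":["moves"]}

```bash
mkdir -p pics; ls; cat > h.py <<'E'
import numpy as np, cv2
from cell import env
from scipy.spatial.transform import Rotation as Ro
def cam(n):
    m=env.camera_model(n); K=np.array([[m['fx'],0,m['cx']],[0,m['fy'],m['cy']],[0,0,1.]])
    return m,K,np.array(m['R']),np.array(m['t'])
def proj(n,X):
    m,K,R,t=cam(n); c=(R@np.atleast_2d(X).T).T+t; s=c[:,:2]/c[:,2:]
    s=s*(1+m['k1']*(s**2).sum(1,keepdims=True)); return s*[m['fx'],m['fy']]+[m['cx'],m['cy']]
def ray(n,uv):
    m,K,R,t=cam(n); d=(np.array(uv,float)-[m['cx'],m['cy']])/[m['fx'],m['fy']]; s=d.copy()
    for _ in range(20): s=d/(1+m['k1']*(s@s))
    return -R.T@t, R.T@np.array([s[0],s[1],1])
def atz(n,uv,z):
    o,d=ray(n,uv); return o+d*(z-o[2])/d[2]
def tri(uvs,uvt):
    A=[];b=[]
    for n,uv in(('scene',uvs),('top',uvt)):
        o,d=ray(n,uv); d/=np.linalg.norm(d); P=np.eye(3)-np.outer(d,d); A.append(P); b.append(P@o)
    A=np.vstack(A);b=np.hstack(b); x=np.linalg.lstsq(A,b,rcond=None)[0]; return x,np.linalg.norm(A@x-b)
def snap(n,f):
    im=env.read_camera(n); cv2.imwrite('pics/'+f,cv2.cvtColor(np.asarray(im),cv2.COLOR_RGB2BGR))
E
python3 - <<'E'
from h import *
snap('scene','s0.png'); snap('top','t0.png')
for n in('scene','top'):
    o,d=ray(n,(320,240)); print(n,o,d,env.camera_model(n)['fx'])
print(env.get_obs())
E
```

```text
pics
scene [-0.29207482  0.56595008  0.71287122] [ 0.69123911 -0.47798067 -0.54196471] 451.8309031449701
top [0.19600855 0.00480741 1.47029214] [ 0.20449191 -0.01251854 -0.97880884] 595.6572104363172
{'time_s': 0.1, 'qpos': array([71.97074979, 18.43431174, -4.01658533, 83.16682407,  1.29341139,
       78.54268259, -3.25973776]), 'joint_velocities': array([-0.05947073, -0.16090515, -0.02531023, -0.14247218, -0.03425555,
       -0.03041699,  0.06672875]), 'effort': array([-1.41527529e-03, -4.92570519e+01, -4.06736713e-01, -3.13398814e+01,
       -6.42099534e-02,  3.95196257e-02,  3.50332959e-05]), 'tool_pos': array([ 0.2096833 , -0.61472324,  0.22158625]), 'tool_rot': array([-1.79901331e+02,  3.62790097e-03,  1.88397692e+01]), 'force': array([-0.74162231,  0.29799119,  0.02368887]), 'wrist_torque': array([ 0.03390787, -0.0240466 , -0.01278256]), 'grasp_force': 0.0, 'grip_width': 0.08695324344841666}
```

View pics/s0.png

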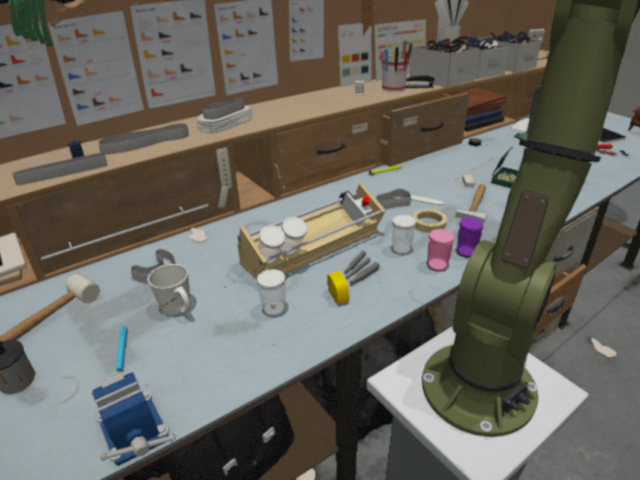

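View pics/t0.png

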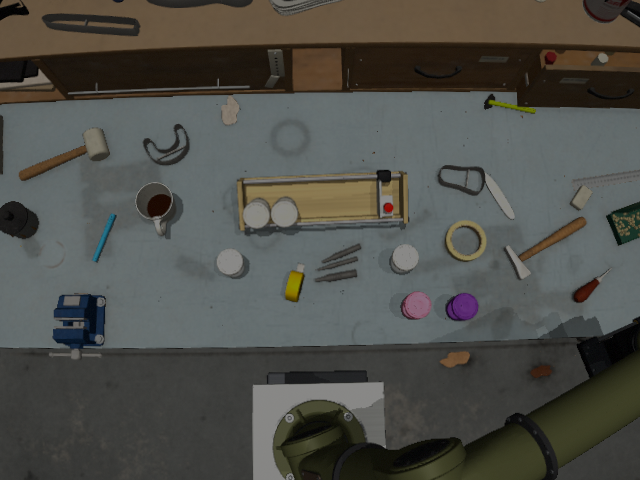

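Scene image: rack jars at (272,240) and (294,230), loose jar_c at (272,293), loose jar_d at (403,234), red knob at (366,201).
Could be taken for jar_d: clear/cream at top (404,258), pink at (416,305), purple at (463,307). Could be taken for jar_c: top (230,262), or the mug at (155,203). By the description I choose (230,262) and (404,258), and check them in a close crop.

```bash
python3 - <<'E'
from h import *
t=cv2.imread('pics/t0.png'); s=cv2.imread('pics/s0.png')
a=cv2.resize(t[165:325,205:485],(800,457),interpolation=cv2.INTER_CUBIC)  # x2.857
cv2.imwrite('pics/c0.png',a)
b=cv2.resize(s[175:325,225:425],(800,600),interpolation=cv2.INTER_CUBIC) # x4
cv2.imwrite('pics/c1.png',b)
E
```

```text
(no output)
```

View pics/c0.png

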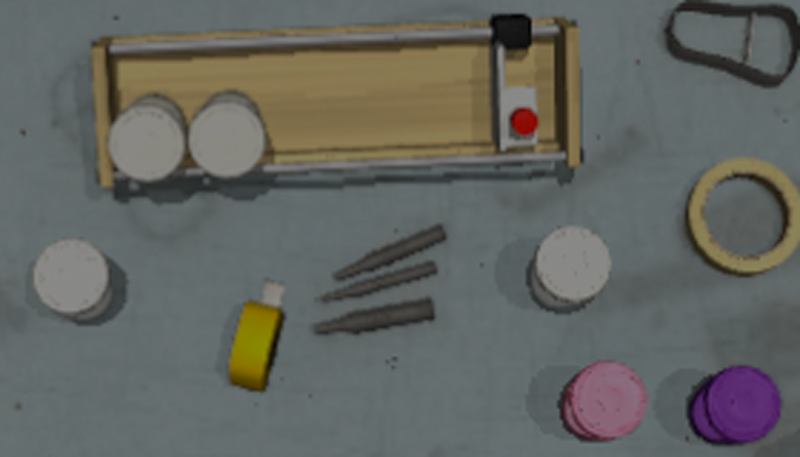

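View pics/c1.png

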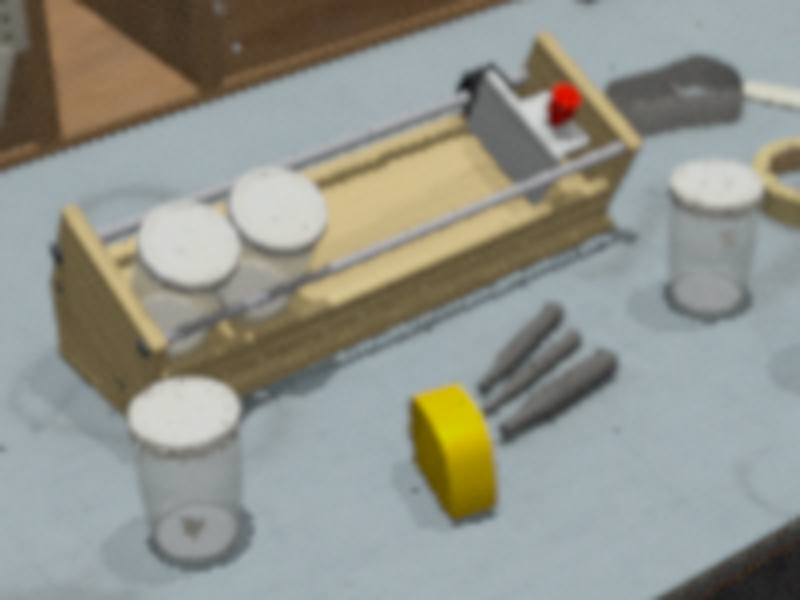

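```bash
cat > fit.py <<'E'
from h import *
from scipy.optimize import least_squares
def lids(n,f,approx):
    im=cv2.imread('pics/'+f); out=[]
    for (u,v) in approx:
        w=19; u0,v0=int(u),int(v); p=cv2.resize(im[v0-w:v0+w+1,u0-w:u0+w+1],None,fx=8,fy=8,interpolation=cv2.INTER_CUBIC)
        hsv=cv2.cvtColor(p,cv2.COLOR_BGR2HSV); c=p[8*w-20:8*w+20,8*w-20:8*w+20].reshape(-1,3); med=np.median(c,0)
        m=(np.abs(p.astype(float)-med).max(2)<22).astype(np.uint8)*255
        m=cv2.morphologyEx(m,cv2.MORPH_OPEN,np.ones((25,25)))
        cs=max(cv2.findContours(m,cv2.RETR_EXTERNAL,cv2.CHAIN_APPROX_NONE)[0],key=cv2.contourArea)
        e=cv2.fitEllipse(cv2.convexHull(cs)); out.append((u0-w+(e[0][0]+.5)/8-.5,v0-w+(e[0][1]+.5)/8-.5,e[1][0]/8,e[1][1]/8))
    return np.array(out)
def tray(p):
    x,y,z,psi=p[:4]; R=Ro.from_euler('z',psi).as_matrix()@Ro.from_euler('y',-25,degrees=True).as_matrix(); return np.array([x,y,z]),R
E
python3 - <<'E'
from fit import *
T=lids('top','t0.png',[(256,214),(284.5,212),(230,262),(405,257)])
S=lids('scene','s0.png',[(272,236),(294,227),(271,278),(404,221)])
print(T.round(1),S.round(1))
for a,b in zip(S,T): print(tri(a[:2],b[:2]), atz('top',b[:2],.097), atz('scene',a[:2],.097))
ct=lambda x,y:(205+x/2.857-.3,165+y/2.857-.3); cs=lambda x,y:(225+x/4-.4,175+y/4-.4)
obs=[]
def res(p,full=False):
    O,R=tray(p); yb,st=p[4:]; W=lambda *q:O+R@np.array(q)
    L=[('top',W(.0305,p[4]+.066,.097),T[0,:2]),('top',W(.0305,yb,.097),T[1,:2]),('scene',W(.0305,p[4]+.066,.097),S[0,:2]),('scene',W(.0305,yb,.097),S[1,:2]),
     ('top',W(-.004,.19,.056),ct(113,175)),('top',W(-.004,-.19,.056),ct(567,157)),('top',W(.099,.19,.024),ct(109,47)),('top',W(.099,-.19,.024),ct(559,29)),
     ('scene',W(-.004,.19,.056),cs(160,345)),('scene',W(-.004,-.19,.056),cs(625,147)),('scene',W(.099,.19,.024),cs(103,235)),
     ('top',W(.032,-.155+st-.018,.092),ct(524,121)),('scene',W(.032,-.155+st-.018,.080),cs(565,103))]
    r=np.array([proj(n,X)[0]-np.array(o) for n,X,o in L]); return r if full else r.ravel()
s=least_squares(res,[.6,.05,.05,0,.09,0],loss='soft_l1'); print(s.x.round(4)); print(res(s.x,True).round(1))
E
```

```text
[[255.7 214.6  25.4  25.8]
 [283.8 213.4  25.6  25.9]
 [229.1 261.   25.4  25.9]
 [405.4 256.5  25.1  26. ]] [[271.6 235.   19.2  24.6]
 [294.  226.2  18.5  23.9]
 [270.5 277.5  15.6  26.2]
 [403.8 220.   10.9  22. ]]
(array([0.53841245, 0.13482933, 0.13219858]), np.float64(0.0010271684161608419)) [0.54788535 0.13885636 0.097     ] [0.5880711 0.1082134 0.097    ]
(array([0.53977051, 0.06944632, 0.13272672]), np.float64(0.0011226899619548062)) [0.54948096 0.07181412 0.097     ] [0.59026091 0.03835392 0.097     ]
(array([0.43689374, 0.20084138, 0.09545948]), np.float64(0.001479104661877331)) [0.43726645 0.20147679 0.097     ] [0.43420877 0.20106295 0.097     ]
(array([ 0.4382067 , -0.2133554 ,  0.09719136]), np.float64(0.0015842229474870493)) [ 0.43907409 -0.21263676  0.097     ] [ 0.43757229 -0.21431642  0.097     ]
[ 0.5552 -0.0232  0.0331  0.022   0.0928  0.0218]
[[-0.   0. ]
 [ 0.3  0.1]
 [-0.5 -0.6]
 [-0.3 -0.5]
 [ 0.7  0.2]
 [-0.2 -0.1]
 [ 0.7  0.6]
 [ 0.1  0.5]
 [ 0.3 -1.8]
 [-1.  -0.1]
 [-7.2  2.3]
 [ 0.7  1. ]
 [-1.   0.5]]
```

```bash
cat >> h.py <<'E'
Rd=Ro.from_euler('xyz',[180,0,91.3],degrees=True)               # down, tool y = forward
PSI=.022; O=np.array([.5552,-.0232,.0331])
Rt=Ro.from_euler('z',PSI)*Ro.from_euler('y',-25,degrees=True)   # tray axes
Rs=Rt*Ro.from_matrix(np.array([[0,1,0],[1,0,0],[0,0,-1.]]))     # tool x=tray y, tool y=tray x, z=-tray z
def W(*q): return O+Rt.apply(q)
def go(p,R=None,o=None):
    o=o or env.get_obs(); C=Ro.from_euler('xyz',o['tool_rot'],degrees=True)
    print('t',round(o['time_s'],2),'dp mm',(C.inv().apply(np.array(p)-o['tool_pos'])*1000).round(1), 'dr',(C.inv()*R).as_rotvec().round(3) if R else '')
def st():
    o=env.get_obs(); print('t',round(o['time_s'],2),o['tool_pos'].round(4),o['tool_rot'].round(1),'tray',Rt.inv().apply(o['tool_pos']-O).round(4),'F',o['force'].round(1),'Ftray',Rt.inv().apply(o['force']).round(1),'g',round(o['grip_width'],4),round(o['grasp_force'],1))
E
python3 - <<'E'
from h import *
st(); go([.4383,-.2132,.16],Rd)
C=Rd; print(C.inv().apply(np.array([.4383,-.2132,.16])-env.get_obs()['tool_pos'])*1000)
print(W(.0305,.024,.0725), Rs.as_euler('xyz',degrees=True))
E
```

```text
t 0.1 [ 0.2097 -0.6147  0.2216] [-179.9    0.    18.8] tray [-0.2452 -0.5838  0.3223] F [-0.7  0.3  0. ] Ftray [-0.7  0.3  0.3] g 0.087 0.0
t 0.1 dp mm [ 346.  -306.1   62.1] dr [-2.000e-03 -1.000e-03 -1.265e+00]
[396.23319119 237.66734542  61.58624616]
[0.55167533 0.00072825 0.11169717] [155.           0.          91.26050715]
```

step_arm(
  moves=[
    {"dp": [0, 0, 0], "dr": [0, 0, -0.16], "fingers": 0},
    {"dp": [0, 0, 0], "dr": [0, 0, -0.16], "fingers": 0},
    {"dp": [0, 0, 0], "dr": [0, 0, -0.16], "fingers": 0},
    {"dp": [0, 0, 0], "dr": [0, 0, -0.16], "fingers": 0},
    {"dp": [0, 0, 0], "dr": [0, 0, -0.16], "fingers": 0},
  ],
)

```text
time_s: 0.72
tool_pos: [0.2098, -0.6149, 0.2219]
tool_rot: [-180.0, -0.0, 65.0]
force: [0.4, 0.6, 0.1]
grip_width: 0.0871
grasp_force: 0.0
```

step_arm(
  moves=[
    {"dp": [0, 0, 0], "dr": [0, 0, -0.16], "fingers": 0},
    {"dp": [0, 0, 0], "dr": [0, 0, -0.16], "fingers": 0},
    {"dp": [0, 0, 0], "dr": [0, 0, -0.145], "fingers": 0},
    {"dp": [20, 12, 0], "dr": [0, 0, 0], "fingers": 0},
    {"dp": [40, 24, 0], "dr": [0, 0, 0], "fingers": 0},
  ],
)

```text
time_s: 1.35
tool_pos: [0.2429, -0.5548, 0.2215]
tool_rot: [-179.9, -0.0, 91.1]
force: [0.2, 0.0, 0.8]
grip_width: 0.087
grasp_force: 0.0
```

step_arm(
  moves=[
    {"dp": [45, 27, 0], "dr": [0, 0, 0], "fingers": 0},
    {"dp": [45, 27, 0], "dr": [0, 0, 0], "fingers": 0},
    {"dp": [45, 27, 0], "dr": [0, 0, 0], "fingers": 0},
    {"dp": [45, 27, 0], "dr": [0, 0, 0], "fingers": 0},
    {"dp": [45, 27, 0], "dr": [0, 0, 0], "fingers": 0},
  ],
)

```text
time_s: 1.98
tool_pos: [0.3747, -0.3246, 0.2223]
tool_rot: [-180.0, 0.0, 91.3]
force: [0.8, 0.2, 0.2]
grip_width: 0.0868
grasp_force: 0.0
```

step_arm(
  moves=[
    {"dp": [45, 27, 20], "dr": [0, 0, 0], "fingers": 0},
    {"dp": [40, 24, 20], "dr": [0, 0, 0], "fingers": 0},
    {"dp": [24, 14, 20], "dr": [0, 0, 0], "fingers": 0},
    {"dp": [0, 0, 0], "dr": [0, 0, 0], "fingers": 0},
    {"dp": [0, 0, 0], "dr": [0, 0, 0], "fingers": 0},
  ],
)

```text
time_s: 2.6
tool_pos: [0.4364, -0.2169, 0.1627]
tool_rot: [-180.0, 0.0, 91.3]
force: [-0.4, 0.1, -0.2]
grip_width: 0.0874
grasp_force: 0.0
```

```bash
python3 - <<'E'
from h import *
st(); go([.4383,-.2132,.0725],Rd); snap('scene','s1.png')
im=cv2.imread('pics/s1.png'); cv2.imwrite('pics/c2.png',cv2.resize(im[120:280,330:530],(800,640))[:600])
E
```

```text
t 2.6 [ 0.4364 -0.2169  0.1627] [-180.     0.    91.3] tray [-0.0567 -0.191   0.1695] F [-0.4  0.1 -0.2] Ftray [-0.5  0.1 -0. ] g 0.0874 0.0
t 2.6 dp mm [ 3.7  2.  90.2] dr [-0.     0.001 -0.001]
```

View pics/c2.png

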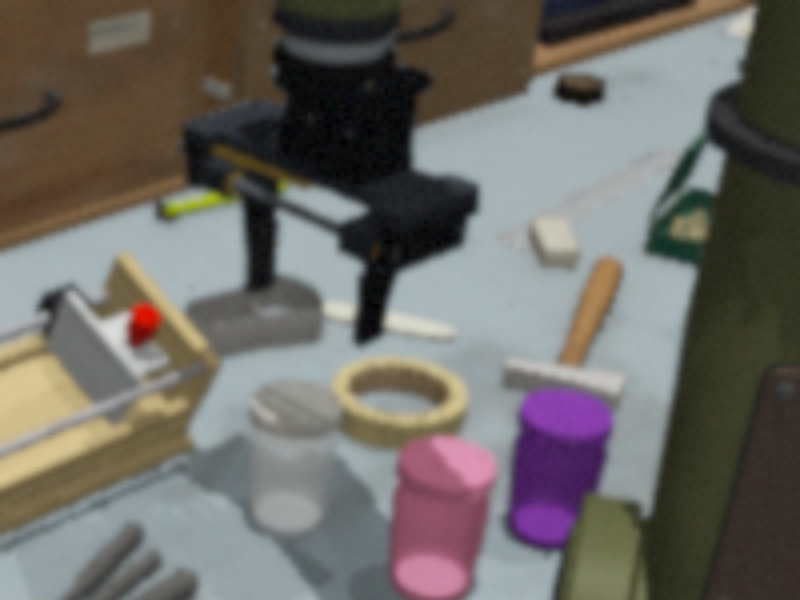

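The gripper hangs above the clear jar_d (crop (295,440)), fingers fore and aft of its lid. The pink jar at (440,500) and purple at (560,460) are clear of it.

step_arm(
  moves=[
    {"dp": [4, 2, 10], "dr": [0, 0, 0], "fingers": 0},
    {"dp": [0, 0, 20], "dr": [0, 0, 0], "fingers": 0},
    {"dp": [0, 0, 20], "dr": [0, 0, 0], "fingers": 0},
    {"dp": [0, 0, 20], "dr": [0, 0, 0], "fingers": 0},
    {"dp": [0, 0, 10], "dr": [0, 0, 0], "fingers": 0},
  ],
)

```text
time_s: 3.28
tool_pos: [0.4378, -0.212, 0.0813]
tool_rot: [-179.9, -0.0, 91.3]
force: [0.6, 0.6, -0.1]
grip_width: 0.0871
grasp_force: 0.0
```

step_arm(
  moves=[
    {"dp": [0, 0, 10], "dr": [0, 0, 0], "fingers": 0},
    {"dp": [0, 0, 0], "dr": [0, 0, 0], "fingers": 0.15},
    {"dp": [0, 0, 0], "dr": [0, 0, 0], "fingers": 0.2},
    {"dp": [0, 0, 0], "dr": [0, 0, 0], "fingers": 0.24},
    {"dp": [0, 0, 0], "dr": [0, 0, 0], "fingers": 0.27},
  ],
  squeeze=20,
)

```text
time_s: 3.9
tool_pos: [0.4389, -0.212, 0.0729]
tool_rot: [180.0, 0.0, 91.3]
force: [-0.1, 0.6, -0.6]
grip_width: 0.065
grasp_force: 0.0
```

step_arm(
  moves=[
    {"dp": [0, 0, 0], "dr": [0, 0, 0], "fingers": 0.3},
    {"dp": [0, 0, 0], "dr": [0, 0, 0], "fingers": 0.4},
    {"dp": [0, 0, 0], "dr": [0, 0, 0], "fingers": 0.5},
    {"dp": [0, 0, 0], "dr": [0, 0, 0], "fingers": 0.5},
    {"dp": [0, 0, 0], "dr": [0, 0, 0], "fingers": 0.5},
  ],
)

```text
time_s: 4.53
tool_pos: [0.4386, -0.212, 0.0728]
tool_rot: [-180.0, 0.0, 91.3]
force: [-2.0, 0.5, 5.2]
grip_width: 0.0629
grasp_force: 20.0
```

```bash
python3 -c "
from h import *
st()"
```

```text
t 4.53 [ 0.4386 -0.212   0.0728] [-180.     0.    91.3] tray [-0.0926 -0.1862  0.087 ] F [-2.   0.5  5.2] Ftray [0.4 0.6 5.6] g 0.0629 20.0
```

step_arm(
  moves=[
    {"dp": [0, 0, -5], "dr": [0, 0, 0], "fingers": 0.5},
    {"dp": [0, 0, -20], "dr": [0, 0, 0], "fingers": 0.5},
    {"dp": [0, 0, -35], "dr": [0, 0, 0], "fingers": 0.5},
    {"dp": [0, 0, -40], "dr": [0, 0, 0], "fingers": 0.5},
    {"dp": [0, 0, -30], "dr": [0, 0, 0], "fingers": 0.5},
  ],
)

```text
time_s: 5.15
tool_pos: [0.4386, -0.2115, 0.2033]
tool_rot: [180.0, -0.0, 91.3]
force: [0.7, -0.5, -4.7]
grip_width: 0.0628
grasp_force: 20.0
```

```bash
python3 -c "
from h import *
st(); go(W(.055,.022,.1525),Rs)"
```

```text
t 5.15 [ 0.4386 -0.2115  0.2033] [180.   -0.   91.3] tray [-0.0374 -0.1857  0.2053] F [ 0.7 -0.5 -4.7] Ftray [-1.3 -0.5 -4.5] g 0.0628 20.0
t 5.15 dp mm [207.5 106.4   8.8] dr [-0.436 -0.     0.001]
```

step_arm(
  moves=[
    {"dp": [10, 5, 0], "dr": [0, 0, 0], "fingers": 0.5},
    {"dp": [25, 12, 0], "dr": [0, 0, 0], "fingers": 0.5},
    {"dp": [35, 18, 0], "dr": [0, 0, 0], "fingers": 0.5},
    {"dp": [40, 20, 0], "dr": [0, 0, 0], "fingers": 0.5},
    {"dp": [40, 20, 0], "dr": [0, 0, 0], "fingers": 0.5},
  ],
)

```text
time_s: 5.78
tool_pos: [0.5094, -0.0577, 0.2]
tool_rot: [-179.8, -0.1, 91.3]
force: [-0.5, -0.6, -4.6]
grip_width: 0.0628
grasp_force: 20.0
```

step_arm(
  moves=[
    {"dp": [35, 18, 0], "dr": [-0.02, 0, 0], "fingers": 0.5},
    {"dp": [17, 10, 0], "dr": [-0.06, 0, 0], "fingers": 0.5},
    {"dp": [5, 4, 0], "dr": [-0.1, 0, 0], "fingers": 0.5},
    {"dp": [0, 0, 0], "dr": [-0.1, 0, 0], "fingers": 0.5},
    {"dp": [0, 0, 0], "dr": [-0.1, 0, 0], "fingers": 0.5},
  ],
)

```text
time_s: 6.4
tool_pos: [0.5389, -0.0011, 0.1998]
tool_rot: [158.3, -0.1, 91.4]
force: [-0.6, 0.6, -4.8]
grip_width: 0.0629
grasp_force: 20.0
```

step_arm(
  moves=[
    {"dp": [0, 0, 0], "dr": [-0.056, 0, 0], "fingers": 0.5},
    {"dp": [0, 0, 0], "dr": [0, 0, 0], "fingers": 0.5},
    {"dp": [0, 0, 0], "dr": [0, 0, 0], "fingers": 0.5},
    {"dp": [0, 0, 0], "dr": [0, 0, 0], "fingers": 0.5},
    {"dp": [0, 0, 0], "dr": [0, 0, 0], "fingers": 0.5},
  ],
)

```text
time_s: 7.02
tool_pos: [0.5411, -0.0022, 0.2029]
tool_rot: [155.1, -0.0, 91.3]
force: [0.3, -0.2, -3.3]
grip_width: 0.0623
grasp_force: 20.0
```

```bash
python3 -c "
from h import *
st(); go(W(.036,.022,.0825),Rs)
snap('scene','s2.png');snap('top','t2.png')
a=cv2.imread('pics/s2.png')[150:300,225:425];b=cv2.imread('pics/t2.png')[160:310,220:420]
cv2.imwrite('pics/c3.png',cv2.resize(np.hstack([a,b]),(800,300),interpolation=cv2.INTER_CUBIC))"
```

```text
t 7.03 [ 0.5411 -0.0022  0.2029] [155.1  -0.   91.3] tray [0.0594 0.0213 0.1597] F [ 0.3 -0.2 -3.3] Ftray [-1.1 -0.2 -3.1] g 0.0623 20.0
t 7.03 dp mm [  0.6 -23.4  77.2] dr [-0.001 -0.001  0.001]
```

View pics/c3.png

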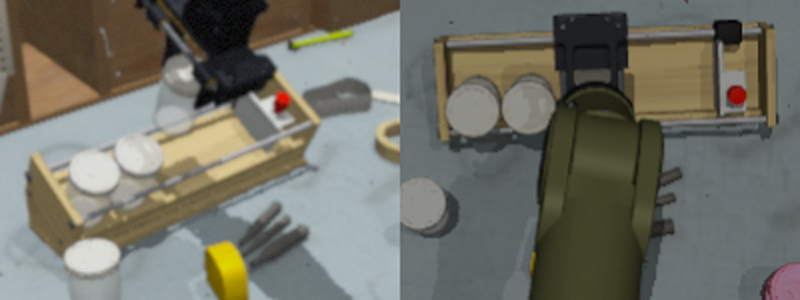

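The held jar_d (left crop (180,95)) hangs parallel to the standing jars and clear of jar_b at (138,155). The stop is unmoved. I lower it now.

step_arm(
  moves=[
    {"dp": [0, -4, 10], "dr": [0, 0, 0], "fingers": 0.5},
    {"dp": [0, -6, 20], "dr": [0, 0, 0], "fingers": 0.5},
    {"dp": [0, -6, 20], "dr": [0, 0, 0], "fingers": 0.5},
    {"dp": [0, -4, 15], "dr": [0, 0, 0], "fingers": 0.5},
    {"dp": [0, 0, 8], "dr": [0, 0, 0], "fingers": 0.5},
  ],
)

```text
time_s: 7.75
tool_pos: [0.5526, -0.0021, 0.1267]
tool_rot: [155.2, -0.0, 91.3]
force: [0.0, -0.4, -3.7]
grip_width: 0.0626
grasp_force: 20.0
```

step_arm(
  moves=[
    {"dp": [0, 0, 3], "dr": [0, 0, 0], "fingers": 0.5},
    {"dp": [0, 0, 2], "dr": [0, 0, 0], "fingers": 0.5},
    {"dp": [0, 0, 1], "dr": [0, 0, 0], "fingers": 0.5},
    {"dp": [0, 0, 0], "dr": [0, 0, 0], "fingers": 0.5},
    {"dp": [0, 0, 0], "dr": [0, 0, 0], "fingers": 0.5},
  ],
)

```text
time_s: 8.38
tool_pos: [0.5562, -0.0021, 0.1232]
tool_rot: [155.0, 0.0, 91.3]
force: [-0.1, -0.1, -4.9]
grip_width: 0.0623
grasp_force: 20.0
```

```bash
python3 -c "
from h import *
st(); go(W(.036,.022,.0728),Rs)"
```

```text
t 8.38 [ 0.5562 -0.0021  0.1232] [155.    0.   91.3] tray [0.0394 0.021  0.0811] F [-0.1 -0.1 -4.9] Ftray [-2.2 -0.1 -4.4] g 0.0623 20.0
t 8.38 dp mm [ 1.  -3.4  8.3] dr [ 0.    -0.     0.001]
```

step_arm(
  moves=[
    {"dp": [0, 0, 2], "dr": [0, 0, 0], "fingers": 0.5},
    {"dp": [0, 0, 2], "dr": [0, 0, 0], "fingers": 0.5},
    {"dp": [0, 0, 1], "dr": [0, 0, 0], "fingers": 0.5},
    {"dp": [0, 0, 1], "dr": [0, 0, 0], "fingers": 0.5},
    {"dp": [0, 0, 0], "dr": [0, 0, 0], "fingers": 0.5},
  ],
)

```text
time_s: 9.0
tool_pos: [0.5586, -0.002, 0.1174]
tool_rot: [155.0, -0.0, 91.3]
force: [-1.2, -0.0, -3.9]
grip_width: 0.0625
grasp_force: 20.0
```

step_arm(
  moves=[
    {"dp": [0, -2, 0], "dr": [0, 0, 0], "fingers": 0.5},
    {"dp": [0, -2, 0], "dr": [0, 0, 0], "fingers": 0.5},
    {"dp": [0, -1, 0], "dr": [0, 0, 0], "fingers": 0.5},
    {"dp": [0, -1, 0], "dr": [0, 0, 0], "fingers": 0.5},
    {"dp": [0, 0, 0], "dr": [0, 0, 0], "fingers": 0.5},
  ],
)

```text
time_s: 9.62
tool_pos: [0.5531, -0.0022, 0.115]
tool_rot: [155.0, 0.0, 91.3]
force: [0.2, 0.2, -3.5]
grip_width: 0.0628
grasp_force: 20.0
```

```bash
python3 -c "
from h import *
st(); go(W(.0305,.022,.0728),Rs)"
```

```text
t 9.62 [ 0.5531 -0.0022  0.115 ] [155.    0.   91.3] tray [0.0331 0.0211 0.0749] F [ 0.2  0.2 -3.5] Ftray [-1.3  0.2 -3.3] g 0.0628 20.0
t 9.62 dp mm [ 0.9 -2.6  2.1] dr [-0.    -0.     0.001]
```

Not touching yet; creep down, then toward the rail.

step_arm(
  moves=[
    {"dp": [0, 0, 1], "dr": [0, 0, 0], "fingers": 0.5},
    {"dp": [0, 0, 0.5], "dr": [0, 0, 0], "fingers": 0.5},
    {"dp": [0, 0, 0.5], "dr": [0, 0, 0], "fingers": 0.5},
    {"dp": [0, 0, 0], "dr": [0, 0, 0], "fingers": 0.5},
    {"dp": [0, 0, 0], "dr": [0, 0, 0], "fingers": 0.5},
  ],
)

```text
time_s: 10.25
tool_pos: [0.554, -0.0021, 0.1132]
tool_rot: [155.0, 0.0, 91.3]
force: [-0.3, 0.4, -4.6]
grip_width: 0.0628
grasp_force: 20.0
```

```bash
python3 -c "
from h import *
st()"
```

```text
t 10.25 [ 0.554  -0.0021  0.1132] [155.    0.   91.3] tray [0.0332 0.0211 0.0729] F [-0.3  0.4 -4.6] Ftray [-2.2  0.4 -4. ] g 0.0628 20.0
```

step_arm(
  moves=[
    {"dp": [0, -1, 0], "dr": [0, 0, 0], "fingers": 0.5},
    {"dp": [0, -1, 0], "dr": [0, 0, 0], "fingers": 0.5},
    {"dp": [0, 0, 0], "dr": [0, 0, 0], "fingers": 0.5},
    {"dp": [0, 0, 0], "dr": [0, 0, 0], "fingers": 0.5},
    {"dp": [0, 0, 0], "dr": [0, 0, 0], "fingers": 0.5},
  ],
)

```text
time_s: 10.88
tool_pos: [0.5522, -0.0022, 0.1124]
tool_rot: [155.0, 0.0, 91.3]
force: [0.4, -0.7, -4.1]
grip_width: 0.063
grasp_force: 20.0
```

```bash
python3 -c "
from h import *
st()"
```

```text
t 10.88 [ 0.5522 -0.0022  0.1124] [155.    0.   91.3] tray [0.0312 0.0211 0.0729] F [ 0.4 -0.7 -4.1] Ftray [-1.4 -0.7 -3.9] g 0.063 20.0
```

step_arm(
  moves=[
    {"dp": [0, 0, 0.5], "dr": [0, 0, 0], "fingers": 0.5},
    {"dp": [0, 0, 0.5], "dr": [0, 0, 0], "fingers": 0.5},
    {"dp": [0, 0, 0.5], "dr": [0, 0, 0], "fingers": 0.5},
    {"dp": [0, 0, 0.5], "dr": [0, 0, 0], "fingers": 0.5},
    {"dp": [0, 0, 0], "dr": [0, 0, 0], "fingers": 0.5},
  ],
)

```text
time_s: 11.5
tool_pos: [0.5529, -0.0023, 0.1112]
tool_rot: [155.1, 0.0, 91.3]
force: [-9.2, 0.6, 8.0]
grip_width: 0.0628
grasp_force: 20.0
```

```bash
python3 -c "
from h import *
st()"
```

```text
t 11.5 [ 0.5529 -0.0023  0.1112] [155.1   0.   91.3] tray [0.0313 0.021  0.0716] F [-9.2  0.6  8. ] Ftray [-5.   0.8 11.2] g 0.0628 20.0
```

step_arm(
  moves=[
    {"dp": [0, -0.5, 0], "dr": [0, 0, 0], "fingers": 0.5},
    {"dp": [0, -0.5, 0], "dr": [0, 0, 0], "fingers": 0.5},
    {"dp": [0, -0.5, 0], "dr": [0, 0, 0], "fingers": 0.5},
    {"dp": [0, 0, 0], "dr": [0, 0, 0], "fingers": 0.5},
    {"dp": [0, 0, 0], "dr": [0, 0, 0], "fingers": 0.5},
  ],
)

```text
time_s: 12.12
tool_pos: [0.5526, -0.0022, 0.1111]
tool_rot: [154.9, 0.0, 91.3]
force: [-5.3, 1.0, 7.0]
grip_width: 0.0628
grasp_force: 20.0
```

```bash
python3 -c "
from h import *
st()"
```

```text
t 12.12 [ 0.5526 -0.0022  0.1111] [154.9   0.   91.3] tray [0.031  0.021  0.0716] F [-5.3  1.   7. ] Ftray [-1.8  1.1  8.6] g 0.0628 20.0
```

step_arm(
  moves=[
    {"dp": [0, -0.5, -0.3], "dr": [0, 0, 0], "fingers": 0.5},
    {"dp": [0, -0.5, 0], "dr": [0, 0, 0], "fingers": 0.5},
    {"dp": [0, -0.5, 0], "dr": [0, 0, 0], "fingers": 0.5},
    {"dp": [0, 0, 0], "dr": [0, 0, 0], "fingers": 0.5},
    {"dp": [0, 0, 0], "dr": [0, 0, 0], "fingers": 0.5},
  ],
)

```text
time_s: 12.75
tool_pos: [0.5515, -0.0023, 0.1106]
tool_rot: [154.9, 0.0, 91.3]
force: [1.8, 0.4, 3.6]
grip_width: 0.0625
grasp_force: 20.0
```

```bash
python3 -c "
from h import *
st()"
```

```text
t 12.75 [ 0.5515 -0.0023  0.1106] [154.9   0.   91.3] tray [0.0298 0.021  0.0716] F [1.8 0.4 3.6] Ftray [3.1 0.3 2.5] g 0.0625 20.0
```

step_arm(
  moves=[
    {"dp": [0, -0.5, 0], "dr": [0, 0, 0], "fingers": 0.5},
    {"dp": [0, -0.5, 0], "dr": [0, 0, 0], "fingers": 0.5},
    {"dp": [0, -0.5, 0], "dr": [0, 0, 0], "fingers": 0.5},
    {"dp": [0, 0, 0], "dr": [0, 0, 0], "fingers": 0.5},
    {"dp": [0, 0, 0], "dr": [0, 0, 0], "fingers": 0.5},
  ],
)

```text
time_s: 13.38
tool_pos: [0.5509, -0.0022, 0.1105]
tool_rot: [154.7, 0.0, 91.3]
force: [7.8, 0.2, 2.1]
grip_width: 0.0627
grasp_force: 20.0
```

```bash
python3 -c "
from h import *
st()"
```

```text
t 13.38 [ 0.5509 -0.0022  0.1105] [154.7   0.   91.3] tray [0.0293 0.0211 0.0717] F [7.8 0.2 2.1] Ftray [ 8.   0.1 -1.4] g 0.0627 20.0
```

step_arm(
  moves=[
    {"dp": [0, 0.3, 0.4], "dr": [0, 0, 0], "fingers": 0.5},
    {"dp": [0, 0, 0], "dr": [0, 0, 0], "fingers": 0.5},
    {"dp": [0, 0, 0], "dr": [0, 0, 0], "fingers": 0.24},
    {"dp": [0, 0, 0], "dr": [0, 0, 0], "fingers": 0.2},
    {"dp": [0, 0, 0], "dr": [0, 0, 0], "fingers": 0.15},
  ],
)

```text
time_s: 14.0
tool_pos: [0.548, -0.0023, 0.1077]
tool_rot: [155.2, -0.0, 91.3]
force: [0.4, 0.2, 1.9]
grip_width: 0.0718
grasp_force: 0.7
```

step_arm(
  moves=[
    {"dp": [0, 0, 0], "dr": [0, 0, 0], "fingers": 0.1},
    {"dp": [0, 0, 0], "dr": [0, 0, 0], "fingers": 0},
    {"dp": [0, 0, 0], "dr": [0, 0, 0], "fingers": 0},
    {"dp": [0, 0, 0], "dr": [0, 0, 0], "fingers": 0},
    {"dp": [0, 1.5, 0], "dr": [0, 0, 0], "fingers": 0},
  ],
)

```text
time_s: 14.62
tool_pos: [0.5505, -0.0022, 0.1092]
tool_rot: [155.0, 0.0, 91.3]
force: [-0.5, 0.3, -0.5]
grip_width: 0.087
grasp_force: 0.0
```

```bash
python3 -c "
from h import *
st()"
```

```text
t 14.62 [ 0.5505 -0.0022  0.1092] [155.    0.   91.3] tray [0.0283 0.0211 0.0708] F [-0.5  0.3 -0.5] Ftray [-0.7  0.3 -0.2] g 0.087 0.0
```

step_arm(
  moves=[
    {"dp": [0, 1, -6], "dr": [0, 0, 0], "fingers": 0},
    {"dp": [0, 0, -15], "dr": [0, 0, 0], "fingers": 0},
    {"dp": [0, 0, -30], "dr": [0, 0, 0], "fingers": 0},
    {"dp": [0, 0, -40], "dr": [0, 0, 0], "fingers": 0},
    {"dp": [0, 0, -20], "dr": [0.05, 0, 0], "fingers": 0},
  ],
)

```text
time_s: 15.25
tool_pos: [0.5037, -0.0032, 0.2108]
tool_rot: [158.0, -0.1, 91.3]
force: [0.8, -1.0, -0.5]
grip_width: 0.0868
grasp_force: 0.0
```

step_arm(
  moves=[
    {"dp": [0, 0, 0], "dr": [0.1, 0, 0], "fingers": 0},
    {"dp": [0, 0, 0], "dr": [0.1, 0, 0], "fingers": 0},
    {"dp": [0, 0, 0], "dr": [0.1, 0, 0], "fingers": 0},
    {"dp": [0, 0, 0], "dr": [0.086, 0, 0], "fingers": 0},
    {"dp": [0, 0, 0], "dr": [0, 0, 0], "fingers": 0},
  ],
)

```text
time_s: 15.88
tool_pos: [0.5057, -0.0029, 0.2102]
tool_rot: [-180.0, -0.1, 91.4]
force: [0.2, 0.0, -0.2]
grip_width: 0.0871
grasp_force: 0.0
```

```bash
python3 -c "
from h import *
st(); go([.4365,.201,.15],Rd)"
```

```text
t 15.88 [ 0.5057 -0.0029  0.2102] [-1.80e+02 -1.00e-01  9.14e+01] tray [0.0304 0.0214 0.1812] F [ 0.2  0.  -0.2] Ftray [ 0.1  0.  -0.2] g 0.0871 0.0
t 15.88 dp mm [205.4 -64.4  60.7] dr [-0.    -0.002  0.001]
```

step_arm(
  moves=[
    {"dp": [15, -10, 0], "dr": [0, 0, 0], "fingers": 0},
    {"dp": [35, -20, 0], "dr": [0, 0, 0], "fingers": 0},
    {"dp": [45, -15, 0], "dr": [0, 0, 0], "fingers": 0},
    {"dp": [45, -10, 0], "dr": [0, 0, 0], "fingers": 0},
    {"dp": [40, -6, 10], "dr": [0, 0, 0], "fingers": 0},
  ],
)

```text
time_s: 16.5
tool_pos: [0.4378, 0.1775, 0.2011]
tool_rot: [179.8, 0.1, 91.4]
force: [-0.2, 0.6, 0.1]
grip_width: 0.087
grasp_force: 0.0
```

step_arm(
  moves=[
    {"dp": [20, -3, 15], "dr": [0, 0, 0], "fingers": 0},
    {"dp": [5, 0, 20], "dr": [0, 0, 0], "fingers": 0},
    {"dp": [0, 0, 15], "dr": [0, 0, 0], "fingers": 0},
    {"dp": [0, 0, 0], "dr": [0, 0, 0], "fingers": 0},
    {"dp": [0, 0, 0], "dr": [0, 0, 0], "fingers": 0},
  ],
)

```text
time_s: 17.12
tool_pos: [0.4362, 0.1999, 0.1509]
tool_rot: [179.9, 0.0, 91.3]
force: [0.2, -0.3, 0.9]
grip_width: 0.0869
grasp_force: 0.0
```

```bash
python3 -c "
from h import *
from fit import lids
st(); go([.4365,.201,.0728],Rd)
snap('scene','s3.png');snap('top','t3.png')
a=cv2.imread('pics/s3.png')[175:325,225:425];b=cv2.imread('pics/t3.png')[160:310,210:410]
cv2.imwrite('pics/c4.png',cv2.resize(np.hstack([a,b]),(800,300),interpolation=cv2.INTER_CUBIC))"
```

```text
t 17.12 [0.4362 0.1999 0.1509] [179.9   0.   91.3] tray [-0.0536  0.2257  0.155 ] F [ 0.2 -0.3  0.9] Ftray [ 0.6 -0.3  0.8] g 0.0869 0.0
t 17.12 dp mm [ 1.1  0.2 78.1] dr [ 0.001  0.    -0.   ]
```

View pics/c4.png

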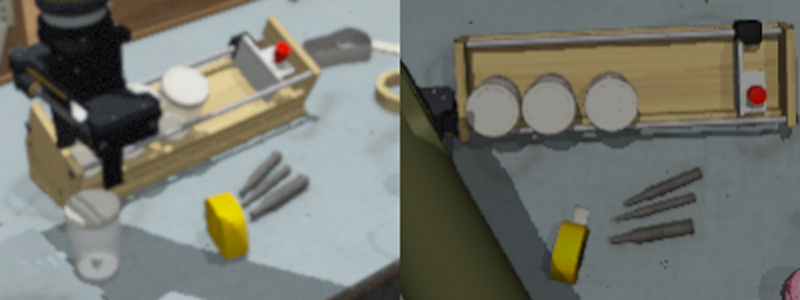

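jar_d stands third in the row (top half (610,103)), in line with the others. The fingers straddle jar_c (left half (93,205)).

step_arm(
  moves=[
    {"dp": [1, 0, 10], "dr": [0, 0, 0], "fingers": 0},
    {"dp": [0, 0, 20], "dr": [0, 0, 0], "fingers": 0},
    {"dp": [0, 0, 20], "dr": [0, 0, 0], "fingers": 0},
    {"dp": [0, 0, 20], "dr": [0, 0, 0], "fingers": 0},
    {"dp": [0, 0, 8], "dr": [0, 0, 0], "fingers": 0},
  ],
)

```text
time_s: 17.85
tool_pos: [0.4351, 0.2009, 0.0709]
tool_rot: [-179.9, 0.0, 91.3]
force: [-0.8, -0.0, -0.9]
grip_width: 0.0868
grasp_force: 0.0
```

step_arm(
  moves=[
    {"dp": [0, 0, 0], "dr": [0, 0, 0], "fingers": 0},
    {"dp": [0, 0, 0], "dr": [0, 0, 0], "fingers": 0.15},
    {"dp": [0, 0, 0], "dr": [0, 0, 0], "fingers": 0.2},
    {"dp": [0, 0, 0], "dr": [0, 0, 0], "fingers": 0.24},
    {"dp": [0, 0, 0], "dr": [0, 0, 0], "fingers": 0.27},
  ],
)

```text
time_s: 18.48
tool_pos: [0.4361, 0.2012, 0.0725]
tool_rot: [180.0, 0.0, 91.3]
force: [-0.5, 0.3, 0.2]
grip_width: 0.0652
grasp_force: 0.0
```

step_arm(
  moves=[
    {"dp": [0, 0, 0], "dr": [0, 0, 0], "fingers": 0.3},
    {"dp": [0, 0, 0], "dr": [0, 0, 0], "fingers": 0.4},
    {"dp": [0, 0, 0], "dr": [0, 0, 0], "fingers": 0.5},
    {"dp": [0, 0, 0], "dr": [0, 0, 0], "fingers": 0.5},
    {"dp": [0, 0, 0], "dr": [0, 0, 0], "fingers": 0.5},
  ],
)

```text
time_s: 19.1
tool_pos: [0.4363, 0.2012, 0.0725]
tool_rot: [180.0, -0.0, 91.3]
force: [0.4, -0.0, 1.7]
grip_width: 0.0625
grasp_force: 20.0
```

step_arm(
  moves=[
    {"dp": [0, 0, -5], "dr": [0, 0, 0], "fingers": 0.5},
    {"dp": [0, 0, -20], "dr": [0, 0, 0], "fingers": 0.5},
    {"dp": [0, 0, -40], "dr": [0, 0, 0], "fingers": 0.5},
    {"dp": [0, 0, -50], "dr": [0, 0, 0], "fingers": 0.5},
    {"dp": [0, 0, -35], "dr": [0, 0, 0], "fingers": 0.5},
  ],
)

```text
time_s: 19.73
tool_pos: [0.4352, 0.2015, 0.2237]
tool_rot: [-180.0, 0.0, 91.4]
force: [0.4, -0.2, -3.7]
grip_width: 0.0633
grasp_force: 20.0
```

```bash
python3 -c "
from h import *
st(); go(W(.055,-.050,.1525),Rs)"
```

```text
t 19.73 [0.4352 0.2015 0.2237] [-180.     0.    91.4] tray [-0.0237  0.2273  0.2213] F [ 0.4 -0.2 -3.7] Ftray [-1.2 -0.2 -3.5] g 0.0633 20.0
t 19.73 dp mm [-277.4  100.    29.2] dr [-0.437 -0.     0.002]
```

step_arm(
  moves=[
    {"dp": [-15, 0, 0], "dr": [0, 0, 0], "fingers": 0.5},
    {"dp": [-35, 0, 0], "dr": [0, 0, 0], "fingers": 0.5},
    {"dp": [-50, 5, 0], "dr": [0, 0, 0], "fingers": 0.5},
    {"dp": [-55, 10, 0], "dr": [0, 0, 0], "fingers": 0.5},
    {"dp": [-50, 15, 0], "dr": [0, 0, 0], "fingers": 0.5},
  ],
)

```text
time_s: 20.35
tool_pos: [0.4695, -0.0047, 0.2217]
tool_rot: [-179.9, 0.0, 91.3]
force: [0.7, -0.1, -3.6]
grip_width: 0.0628
grasp_force: 20.0
```

step_arm(
  moves=[
    {"dp": [-45, 20, 0], "dr": [0, 0, 0], "fingers": 0.5},
    {"dp": [-22, 20, 5], "dr": [0, 0, 0], "fingers": 0.5},
    {"dp": [-5, 20, 5], "dr": [-0.04, 0, 0], "fingers": 0.5},
    {"dp": [0, 10, 0], "dr": [-0.1, 0, 0], "fingers": 0.5},
    {"dp": [0, 0, 0], "dr": [-0.1, 0, 0], "fingers": 0.5},
  ],
)

```text
time_s: 20.98
tool_pos: [0.5418, -0.0724, 0.2112]
tool_rot: [166.3, -0.2, 91.4]
force: [-0.1, 0.4, -3.2]
grip_width: 0.0628
grasp_force: 20.0
```

step_arm(
  moves=[
    {"dp": [0, 0, 0], "dr": [-0.1, 0, 0], "fingers": 0.5},
    {"dp": [0, 0, 0], "dr": [-0.07, 0, 0], "fingers": 0.5},
    {"dp": [0, 0, 0], "dr": [-0.026, 0, 0], "fingers": 0.5},
    {"dp": [0, 0, 0], "dr": [0, 0, 0], "fingers": 0.5},
    {"dp": [0, 0, 0], "dr": [0, 0, 0], "fingers": 0.5},
  ],
)

```text
time_s: 21.6
tool_pos: [0.5426, -0.073, 0.2128]
tool_rot: [155.1, -0.0, 91.4]
force: [-0.6, -0.3, -3.5]
grip_width: 0.0625
grasp_force: 20.0
```

```bash
python3 -c "
from h import *
st(); go(W(.036,-.050,.0800),Rs)"
```

```text
t 21.6 [ 0.5426 -0.073   0.2128] [155.1  -0.   91.4] tray [ 0.0636 -0.0495  0.1686] F [-0.6 -0.3 -3.5] Ftray [-2.  -0.3 -2.9] g 0.0625 20.0
t 21.6 dp mm [ -0.6 -27.5  88.7] dr [-0.001 -0.001  0.002]
```

step_arm(
  moves=[
    {"dp": [0, -5, 12], "dr": [0, 0, 0], "fingers": 0.5},
    {"dp": [0, -8, 22], "dr": [0, 0, 0], "fingers": 0.5},
    {"dp": [0, -8, 22], "dr": [0, 0, 0], "fingers": 0.5},
    {"dp": [0, -6, 18], "dr": [0, 0, 0], "fingers": 0.5},
    {"dp": [0, -2, 8], "dr": [0, 0, 0], "fingers": 0.5},
  ],
)

```text
time_s: 22.22
tool_pos: [0.5497, -0.0727, 0.1239]
tool_rot: [155.2, -0.1, 91.3]
force: [-1.1, 0.1, -4.7]
grip_width: 0.0627
grasp_force: 20.0
```

step_arm(
  moves=[
    {"dp": [0, 0, 4], "dr": [0, 0, 0], "fingers": 0.5},
    {"dp": [0, 0, 2], "dr": [0, 0, 0], "fingers": 0.5},
    {"dp": [0, -1, 1], "dr": [0, 0, 0], "fingers": 0.5},
    {"dp": [0, 0, 0], "dr": [0, 0, 0], "fingers": 0.5},
    {"dp": [0, 0, 0], "dr": [0, 0, 0], "fingers": 0.5},
  ],
)

```text
time_s: 22.85
tool_pos: [0.5528, -0.0733, 0.1198]
tool_rot: [155.0, 0.0, 91.3]
force: [0.6, -0.3, -4.3]
grip_width: 0.0627
grasp_force: 20.0
```

```bash
python3 -c "
from h import *
st()"
```

```text
t 22.85 [ 0.5528 -0.0733  0.1198] [155.    0.   91.3] tray [ 0.0335 -0.05    0.08  ] F [ 0.6 -0.3 -4.3] Ftray [-1.3 -0.4 -4.1] g 0.0627 20.0
```

step_arm(
  moves=[
    {"dp": [0, 0, 2], "dr": [0, 0, 0], "fingers": 0.5},
    {"dp": [0, 0, 2], "dr": [0, 0, 0], "fingers": 0.5},
    {"dp": [0, 0, 1.5], "dr": [0, 0, 0], "fingers": 0.5},
    {"dp": [0, 0, 1], "dr": [0, 0, 0], "fingers": 0.5},
    {"dp": [0, 0, 0], "dr": [0, 0, 0], "fingers": 0.5},
  ],
)

```text
time_s: 23.48
tool_pos: [0.5554, -0.0731, 0.1134]
tool_rot: [155.0, -0.0, 91.3]
force: [-1.1, 0.2, -4.4]
grip_width: 0.063
grasp_force: 20.0
```

step_arm(
  moves=[
    {"dp": [0, 0, 0.5], "dr": [0, 0, 0], "fingers": 0.5},
    {"dp": [0, 0, 0.5], "dr": [0, 0, 0], "fingers": 0.5},
    {"dp": [0, 0, 0.5], "dr": [0, 0, 0], "fingers": 0.5},
    {"dp": [0, 0, 0], "dr": [0, 0, 0], "fingers": 0.5},
    {"dp": [0, 0, 0], "dr": [0, 0, 0], "fingers": 0.5},
  ],
)

```text
time_s: 24.1
tool_pos: [0.5561, -0.0731, 0.1122]
tool_rot: [155.0, 0.0, 91.3]
force: [-0.2, 0.4, -4.1]
grip_width: 0.0627
grasp_force: 20.0
```

```bash
python3 -c "
from h import *
st()"
```

```text
t 24.1 [ 0.5561 -0.0731  0.1122] [155.    0.   91.3] tray [ 0.0332 -0.0499  0.0718] F [-0.2  0.4 -4.1] Ftray [-1.9  0.4 -3.6] g 0.0627 20.0
```

step_arm(
  moves=[
    {"dp": [0, 0, 0.5], "dr": [0, 0, 0], "fingers": 0.5},
    {"dp": [0, -0.5, 0.5], "dr": [0, 0, 0], "fingers": 0.5},
    {"dp": [0, -0.5, 0], "dr": [0, 0, 0], "fingers": 0.5},
    {"dp": [0, -0.5, 0], "dr": [0, 0, 0], "fingers": 0.5},
    {"dp": [0, 0, 0], "dr": [0, 0, 0], "fingers": 0.5},
  ],
)

```text
time_s: 24.72
tool_pos: [0.5561, -0.0733, 0.1116]
tool_rot: [154.9, 0.0, 91.3]
force: [-2.1, 0.6, 2.9]
grip_width: 0.0628
grasp_force: 20.0
```

```bash
python3 -c "
from h import *
st()"
```

```text
t 24.73 [ 0.5561 -0.0733  0.1116] [154.9   0.   91.3] tray [ 0.033  -0.0501  0.0712] F [-2.1  0.6  2.9] Ftray [-0.7  0.7  3.5] g 0.0628 20.0
```

step_arm(
  moves=[
    {"dp": [0, -0.5, 0], "dr": [0, 0, 0], "fingers": 0.5},
    {"dp": [0, -0.5, 0], "dr": [0, 0, 0], "fingers": 0.5},
    {"dp": [0, -0.5, 0], "dr": [0, 0, 0], "fingers": 0.5},
    {"dp": [0, 0, 0], "dr": [0, 0, 0], "fingers": 0.5},
    {"dp": [0, 0, 0], "dr": [0, 0, 0], "fingers": 0.5},
  ],
)

```text
time_s: 25.35
tool_pos: [0.5549, -0.0734, 0.1111]
tool_rot: [154.9, 0.0, 91.3]
force: [0.5, -0.6, 6.4]
grip_width: 0.0627
grasp_force: 20.0
```

```bash
python3 -c "
from h import *
st()"
```

```text
t 25.35 [ 0.5549 -0.0734  0.1111] [154.9   0.   91.3] tray [ 0.0317 -0.0502  0.0713] F [ 0.5 -0.6  6.4] Ftray [ 3.2 -0.6  5.5] g 0.0627 20.0
```

step_arm(
  moves=[
    {"dp": [0, -0.7, 0], "dr": [0, 0, 0], "fingers": 0.5},
    {"dp": [0, -0.7, 0], "dr": [0, 0, 0], "fingers": 0.5},
    {"dp": [0, -0.6, 0], "dr": [0, 0, 0], "fingers": 0.5},
    {"dp": [0, 0, 0], "dr": [0, 0, 0], "fingers": 0.5},
    {"dp": [0, 0, 0], "dr": [0, 0, 0], "fingers": 0.5},
  ],
)

```text
time_s: 25.98
tool_pos: [0.553, -0.0735, 0.1102]
tool_rot: [154.9, 0.0, 91.3]
force: [1.5, -0.8, 5.4]
grip_width: 0.0624
grasp_force: 20.0
```

```bash
python3 -c "
from h import *
st()"
```

```text
t 25.98 [ 0.553  -0.0735  0.1102] [154.9   0.   91.3] tray [ 0.0296 -0.0502  0.0713] F [ 1.5 -0.8  5.4] Ftray [ 3.6 -0.8  4.2] g 0.0624 20.0
```

step_arm(
  moves=[
    {"dp": [0, -0.5, 0], "dr": [0, 0, 0], "fingers": 0.5},
    {"dp": [0, -0.5, 0], "dr": [0, 0, 0], "fingers": 0.5},
    {"dp": [0, 0, 0], "dr": [0, 0, 0], "fingers": 0.5},
    {"dp": [0, 0, 0], "dr": [0, 0, 0], "fingers": 0.5},
    {"dp": [0, 0, 0], "dr": [0, 0, 0], "fingers": 0.5},
  ],
)

```text
time_s: 26.6
tool_pos: [0.5527, -0.0734, 0.1101]
tool_rot: [154.8, 0.0, 91.3]
force: [4.0, 0.9, 5.4]
grip_width: 0.0625
grasp_force: 20.0
```

```bash
python3 -c "
from h import *
st()"
```

```text
t 26.6 [ 0.5527 -0.0734  0.1101] [154.8   0.   91.3] tray [ 0.0293 -0.0502  0.0713] F [4.  0.9 5.4] Ftray [5.9 0.8 3.2] g 0.0625 20.0
```

step_arm(
  moves=[
    {"dp": [0, -0.5, 0], "dr": [0, 0, 0], "fingers": 0.5},
    {"dp": [0, 0, 0], "dr": [0, 0, 0], "fingers": 0.5},
    {"dp": [0, 0.3, 0], "dr": [0, 0, 0], "fingers": 0.5},
    {"dp": [0, 0, 0], "dr": [0, 0, 0], "fingers": 0.24},
    {"dp": [0, 0, 0], "dr": [0, 0, 0], "fingers": 0.2},
  ],
)

```text
time_s: 27.22
tool_pos: [0.5508, -0.0733, 0.1086]
tool_rot: [155.0, 0.0, 91.3]
force: [2.1, -0.3, 2.1]
grip_width: 0.068
grasp_force: 1.8
```

step_arm(
  moves=[
    {"dp": [0, 0, 0], "dr": [0, 0, 0], "fingers": 0.15},
    {"dp": [0, 0, 0], "dr": [0, 0, 0], "fingers": 0.1},
    {"dp": [0, 0, 0], "dr": [0, 0, 0], "fingers": 0},
    {"dp": [0, 0, 0], "dr": [0, 0, 0], "fingers": 0},
    {"dp": [0, 2, 0], "dr": [0, 0, 0], "fingers": 0},
  ],
)

```text
time_s: 27.85
tool_pos: [0.5523, -0.0732, 0.1092]
tool_rot: [155.1, -0.0, 91.3]
force: [0.1, 0.4, -0.1]
grip_width: 0.0866
grasp_force: 0.0
```

step_arm(
  moves=[
    {"dp": [0, 1, -6], "dr": [0, 0, 0], "fingers": 0},
    {"dp": [0, 0, -15], "dr": [0, 0, 0], "fingers": 0},
    {"dp": [0, 0, -30], "dr": [0, 0, 0], "fingers": 0},
    {"dp": [0, 0, -30], "dr": [0, 0, 0], "fingers": 0},
    {"dp": [0, 0, -15], "dr": [0, 0, 0], "fingers": 0},
  ],
)

```text
time_s: 28.48
tool_pos: [0.5133, -0.0744, 0.199]
tool_rot: [154.9, 0.1, 91.3]
force: [0.0, 0.3, -0.3]
grip_width: 0.0869
grasp_force: 0.0
```

```bash
python3 -c "
from h import *
st(); snap('scene','s4.png')
a=cv2.imread('pics/s4.png')[175:295,225:385]
cv2.imwrite('pics/c5.png',cv2.resize(a,(800,600),interpolation=cv2.INTER_CUBIC))"
```

```text
t 28.48 [ 0.5133 -0.0744  0.199 ] [1.549e+02 1.000e-01 9.130e+01] tray [ 0.0312 -0.0503  0.1686] F [ 0.   0.3 -0.3] Ftray [-0.1  0.3 -0.3] g 0.0869 0.0
```

View pics/c5.png

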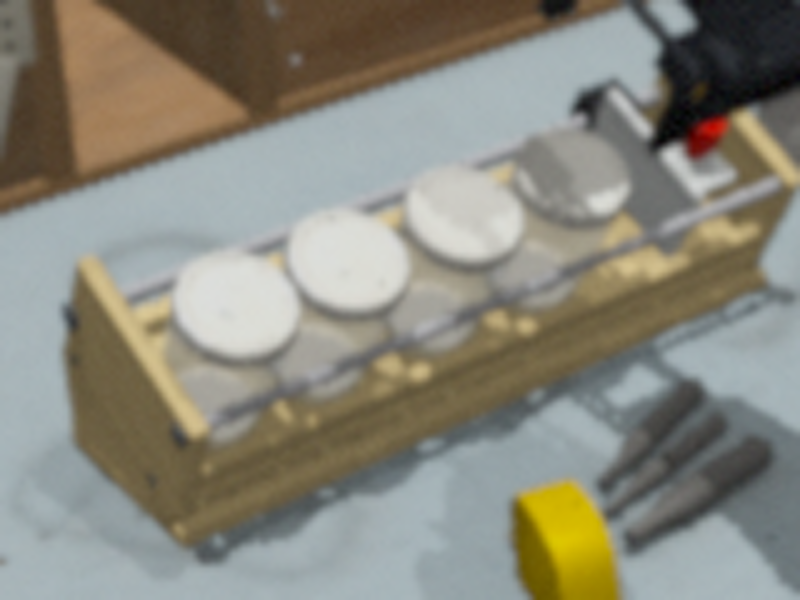

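All four jars stand in the row: lids at (237,303), (350,258), (465,213), (573,175), bases in line on the rail. The knob at (708,135) is clear. Next I measure the red knob.

```bash
python3 - <<'E'
from h import *
def red(f,u0,u1,v0,v1):
    im=cv2.resize(cv2.imread('pics/'+f)[v0:v1,u0:u1],None,fx=4,fy=4,interpolation=cv2.INTER_CUBIC).astype(int)
    m=((im[...,2]-im[...,1]>60)&(im[...,2]-im[...,0]>60)).astype(np.uint8); mo=cv2.moments(m,True)
    print(m.sum()/16); return (u0+(mo['m10']/mo['m00']+.5)/4-.5, v0+(mo['m01']/mo['m00']+.5)/4-.5)
a=red('s0.png',350,382,188,215); b=red('t0.png',375,402,195,220); print(a,b)
X,e=tri(a,b); print(X,e,Rt.inv().apply(X-O))
for z in (.08,.086,.092): # top view ray hits tray plane z
    for n,uv in(('top',b),('scene',a)):
        o,d=ray(n,uv); o=Rt.inv().apply(o-O); d=Rt.inv().apply(d); print(n,z,(o+d*(z-o[2])/d[2]).round(4))
st()
E
```

```text
63.125
66.5625
(365.6675742574257, 199.8029702970297) (388.22030516431926, 207.26537558685447)
[ 0.55182634 -0.17473791  0.12323672] 0.0010978838979842415 [ 0.03201536 -0.15142703  0.08452586]
top 0.08 [ 0.0317 -0.1515  0.08  ]
scene 0.08 [ 0.0341 -0.156   0.08  ]
top 0.086 [ 0.0328 -0.1507  0.086 ]
scene 0.086 [ 0.0308 -0.1509  0.086 ]
top 0.092 [ 0.0339 -0.1498  0.092 ]
scene 0.092 [ 0.0274 -0.1457  0.092 ]
t 28.52 [ 0.5136 -0.0747  0.2002] [1.548e+02 1.000e-01 9.130e+01] tray [ 0.0319 -0.0505  0.1695] F [ 0.9 -0.6  1.1] Ftray [ 1.2 -0.6  0.7] g 0.0868 0.0
```

step_arm(
  moves=[
    {"dp": [-15, 0, 0], "dr": [0, 0, 0], "fingers": 0.4},
    {"dp": [-30, 0, 0], "dr": [0, 0, 0], "fingers": 0.4},
    {"dp": [-30, 0, 0], "dr": [0, 0, 0], "fingers": 0.4},
    {"dp": [-20, 0, 10], "dr": [0, 0, 0], "fingers": 0.4},
    {"dp": [-6, 0, 20], "dr": [0, 0, 0], "fingers": 0.4},
  ],
)

```text
time_s: 29.15
tool_pos: [0.5278, -0.1777, 0.1682]
tool_rot: [155.1, -0.0, 91.1]
force: [-0.1, 0.1, -0.8]
grip_width: 0.0535
grasp_force: 0.0
```

step_arm(
  moves=[
    {"dp": [0, 0, 20], "dr": [0, 0, 0], "fingers": 0.4},
    {"dp": [0, 0, 15], "dr": [0, 0, 0], "fingers": 0.4},
    {"dp": [0, 0, 10], "dr": [0, 0, 0], "fingers": 0.4},
    {"dp": [0, 0, 0], "dr": [0, 0, 0], "fingers": 0.4},
    {"dp": [0, 0, 0], "dr": [0, 0, 0], "fingers": 0.4},
  ],
)

```text
time_s: 29.78
tool_pos: [0.5473, -0.1746, 0.1295]
tool_rot: [155.0, 0.0, 91.3]
force: [0.8, 0.1, 0.6]
grip_width: 0.0524
grasp_force: 0.0
```

```bash
python3 -c "
from h import *
st(); go(W(.032,-.151,.067),Rs)"
```

```text
t 29.77 [ 0.5473 -0.1746  0.1295] [155.    0.   91.3] tray [ 0.0305 -0.1512  0.0921] F [0.8 0.1 0.6] Ftray [1.  0.  0.2] g 0.0524 0.0
t 29.77 dp mm [ 0.2  1.5 25.1] dr [0.    0.    0.001]
```

step_arm(
  moves=[
    {"dp": [0, 1.5, 8], "dr": [0, 0, 0], "fingers": 0.4},
    {"dp": [0, 0, 8], "dr": [0, 0, 0], "fingers": 0.4},
    {"dp": [0, 0, 6], "dr": [0, 0, 0], "fingers": 0.4},
    {"dp": [0, 0, 3], "dr": [0, 0, 0], "fingers": 0.4},
    {"dp": [0, 0, 0], "dr": [0, 0, 0], "fingers": 0.5},
  ],
  squeeze=15,
)

```text
time_s: 30.4
tool_pos: [0.5589, -0.1739, 0.1066]
tool_rot: [155.0, -0.0, 91.3]
force: [-0.8, 0.0, 0.4]
grip_width: 0.0479
grasp_force: 0.0
```

step_arm(
  moves=[
    {"dp": [0, 0, 0], "dr": [0, 0, 0], "fingers": 0.6},
    {"dp": [0, 0, 0], "dr": [0, 0, 0], "fingers": 0.7},
    {"dp": [0, 0, 0], "dr": [0, 0, 0], "fingers": 0.8},
    {"dp": [0, 0, 0], "dr": [0, 0, 0], "fingers": 0.9},
    {"dp": [0, 0, 0], "dr": [0, 0, 0], "fingers": 0.9},
  ],
)

```text
time_s: 31.02
tool_pos: [0.5596, -0.1742, 0.1074]
tool_rot: [154.9, 0.0, 91.3]
force: [3.3, 0.5, -0.9]
grip_width: 0.0215
grasp_force: 15.0
```

```bash
python3 -c "
from h import *
st()"
```

```text
t 31.02 [ 0.5596 -0.1742  0.1074] [154.9   0.   91.3] tray [ 0.0324 -0.151   0.0669] F [ 3.3  0.5 -0.9] Ftray [ 2.6  0.5 -2.2] g 0.0215 15.0
```

step_arm(
  moves=[
    {"dp": [4, 0, 0], "dr": [0, 0, 0], "fingers": 0.9},
    {"dp": [8, 0, 0], "dr": [0, 0, 0], "fingers": 0.9},
    {"dp": [10, 0, 0], "dr": [0, 0, 0], "fingers": 0.9},
    {"dp": [10, 0, 0], "dr": [0, 0, 0], "fingers": 0.9},
    {"dp": [6, 0, 0], "dr": [0, 0, 0], "fingers": 0.9},
  ],
)

```text
time_s: 31.65
tool_pos: [0.5586, -0.1351, 0.1075]
tool_rot: [155.0, 0.0, 91.4]
force: [5.7, -1.8, 0.3]
grip_width: 0.0214
grasp_force: 15.0
```

step_arm(
  moves=[
    {"dp": [4, 0, 0], "dr": [0, 0, 0], "fingers": 0.9},
    {"dp": [2, 0, 0], "dr": [0, 0, 0], "fingers": 0.9},
    {"dp": [2, 0, 0], "dr": [0, 0, 0], "fingers": 0.9},
    {"dp": [2, 0, 0], "dr": [0, 0, 0], "fingers": 0.9},
    {"dp": [2, 0, 0], "dr": [0, 0, 0], "fingers": 0.9},
  ],
)

```text
time_s: 32.28
tool_pos: [0.5583, -0.1238, 0.1075]
tool_rot: [154.9, 0.0, 91.3]
force: [5.4, -1.3, -0.5]
grip_width: 0.0213
grasp_force: 15.0
```

```bash
python3 -c "
from h import *
st()"
```

```text
t 32.27 [ 0.5583 -0.1238  0.1075] [154.9   0.   91.3] tray [ 0.0323 -0.1007  0.067 ] F [ 5.4 -1.3 -0.5] Ftray [ 4.6 -1.4 -2.7] g 0.0213 15.0
```

step_arm(
  moves=[
    {"dp": [1.5, 0.4, 0], "dr": [0, 0, 0], "fingers": 0.9},
    {"dp": [1.5, 0.4, 0], "dr": [0, 0, 0], "fingers": 0.9},
    {"dp": [1.5, 0, 0], "dr": [0, 0, 0], "fingers": 0.9},
    {"dp": [1.5, 0, 0], "dr": [0, 0, 0], "fingers": 0.9},
    {"dp": [1.5, 0, 0], "dr": [0, 0, 0], "fingers": 0.9},
  ],
)

```text
time_s: 32.9
tool_pos: [0.5582, -0.1172, 0.1074]
tool_rot: [155.0, 0.0, 91.3]
force: [0.4, -5.0, 4.8]
grip_width: 0.0215
grasp_force: 15.0
```

step_arm(
  moves=[
    {"dp": [1, 0, 0], "dr": [0, 0, 0], "fingers": 0.9},
    {"dp": [1, 0, 0], "dr": [0, 0, 0], "fingers": 0.9},
    {"dp": [1, 0, 0], "dr": [0, 0, 0], "fingers": 0.9},
    {"dp": [1, 0, 0], "dr": [0, 0, 0], "fingers": 0.9},
    {"dp": [1, 0, 0], "dr": [0, 0, 0], "fingers": 0.9},
  ],
)

```text
time_s: 33.52
tool_pos: [0.5581, -0.1116, 0.1074]
tool_rot: [155.0, 0.0, 91.3]
force: [-1.3, -3.7, 5.3]
grip_width: 0.0212
grasp_force: 15.0
```

```bash
python3 -c "
from h import *
st()"
```

```text
t 33.52 [ 0.5581 -0.1116  0.1074] [155.    0.   91.3] tray [ 0.0322 -0.0885  0.0669] F [-1.3 -3.7  5.3] Ftray [ 1.  -3.6  5.4] g 0.0212 15.0
```

step_arm(
  moves=[
    {"dp": [0.7, 0, 0], "dr": [0, 0, 0], "fingers": 0.9},
    {"dp": [0.7, 0, 0], "dr": [0, 0, 0], "fingers": 0.9},
    {"dp": [0.7, 0, 0], "dr": [0, 0, 0], "fingers": 0.9},
    {"dp": [0.7, 0, 0], "dr": [0, 0, 0], "fingers": 0.9},
    {"dp": [0.7, 0, 0], "dr": [0, 0, 0], "fingers": 0.9},
  ],
)

```text
time_s: 34.15
tool_pos: [0.558, -0.1081, 0.1074]
tool_rot: [155.0, 0.0, 91.3]
force: [-2.5, -4.8, 6.1]
grip_width: 0.0215
grasp_force: 15.0
```

```bash
python3 -c "
from h import *
st()"
```

```text
t 34.15 [ 0.558  -0.1081  0.1074] [155.    0.   91.3] tray [ 0.0323 -0.085   0.0669] F [-2.5 -4.8  6.1] Ftray [ 0.2 -4.8  6.6] g 0.0215 15.0
```

step_arm(
  moves=[
    {"dp": [0.5, 0, 0], "dr": [0, 0, 0], "fingers": 0.9},
    {"dp": [0.5, 0, 0], "dr": [0, 0, 0], "fingers": 0.9},
    {"dp": [0.5, 0, 0], "dr": [0, 0, 0], "fingers": 0.9},
    {"dp": [0, 0, 0], "dr": [0, 0, 0], "fingers": 0.9},
    {"dp": [0, 0, 0], "dr": [0, 0, 0], "fingers": 0.9},
  ],
)

```text
time_s: 34.78
tool_pos: [0.558, -0.1065, 0.1074]
tool_rot: [155.0, 0.0, 91.3]
force: [-1.2, -3.7, 6.2]
grip_width: 0.0214
grasp_force: 15.0
```

```bash
python3 -c "
from h import *
st()"
```

```text
t 34.77 [ 0.558  -0.1065  0.1074] [155.    0.   91.3] tray [ 0.0323 -0.0834  0.0669] F [-1.2 -3.7  6.2] Ftray [ 1.4 -3.7  6.1] g 0.0214 15.0
```

step_arm(
  moves=[
    {"dp": [0.5, 0, 0], "dr": [0, 0, 0], "fingers": 0.9},
    {"dp": [0.5, 0, 0], "dr": [0, 0, 0], "fingers": 0.9},
    {"dp": [0.5, 0, 0], "dr": [0, 0, 0], "fingers": 0.9},
    {"dp": [0.5, 0, 0], "dr": [0, 0, 0], "fingers": 0.9},
    {"dp": [0.5, 0, 0], "dr": [0, 0, 0], "fingers": 0.9},
  ],
)

```text
time_s: 35.4
tool_pos: [0.5579, -0.1048, 0.1074]
tool_rot: [155.0, 0.0, 91.3]
force: [-0.5, -6.2, 5.3]
grip_width: 0.0213
grasp_force: 15.0
```

```bash
python3 -c "
from h import *
st()"
```

```text
t 35.4 [ 0.5579 -0.1048  0.1074] [155.    0.   91.3] tray [ 0.0323 -0.0816  0.0669] F [-0.5 -6.2  5.3] Ftray [ 1.6 -6.2  5.1] g 0.0213 15.0
```

step_arm(
  moves=[
    {"dp": [0.4, 0, 0], "dr": [0, 0, 0], "fingers": 0.9},
    {"dp": [0.4, 0, 0], "dr": [0, 0, 0], "fingers": 0.9},
    {"dp": [0.4, 0, 0], "dr": [0, 0, 0], "fingers": 0.9},
    {"dp": [0.4, 0, 0], "dr": [0, 0, 0], "fingers": 0.9},
    {"dp": [0, 0, 0], "dr": [0, 0, 0], "fingers": 0.9},
  ],
)

```text
time_s: 36.02
tool_pos: [0.5579, -0.1037, 0.1074]
tool_rot: [155.0, 0.1, 91.2]
force: [-0.1, -6.7, 3.9]
grip_width: 0.0213
grasp_force: 15.0
```

```bash
python3 -c "
from h import *
st()"
```

```text
t 36.02 [ 0.5579 -0.1037  0.1074] [1.55e+02 1.00e-01 9.12e+01] tray [ 0.0322 -0.0806  0.0669] F [-0.1 -6.7  3.9] Ftray [ 1.4 -6.7  3.6] g 0.0213 15.0
```

step_arm(
  moves=[
    {"dp": [0.4, 0, 0], "dr": [0, 0, 0], "fingers": 0.9},
    {"dp": [0.4, 0, 0], "dr": [0, 0, 0], "fingers": 0.9},
    {"dp": [0.4, 0, 0], "dr": [0, 0, 0], "fingers": 0.9},
    {"dp": [0.4, 0, 0], "dr": [0, 0, 0], "fingers": 0.9},
    {"dp": [0, 0, 0], "dr": [0, 0, 0], "fingers": 0.9},
  ],
)

```text
time_s: 36.65
tool_pos: [0.5579, -0.1028, 0.1074]
tool_rot: [155.0, 0.1, 91.2]
force: [0.2, -9.6, 3.3]
grip_width: 0.0212
grasp_force: 15.0
```

```bash
python3 -c "
from h import *
st()"
```

```text
t 36.65 [ 0.5579 -0.1028  0.1074] [1.55e+02 1.00e-01 9.12e+01] tray [ 0.0322 -0.0796  0.0669] F [ 0.2 -9.6  3.3] Ftray [ 1.4 -9.6  3. ] g 0.0212 15.0
```

step_arm(
  moves=[
    {"dp": [0.4, 0, 0], "dr": [0, 0, 0], "fingers": 0.9},
    {"dp": [0.4, 0, 0], "dr": [0, 0, 0], "fingers": 0.9},
    {"dp": [0.4, 0, 0], "dr": [0, 0, 0], "fingers": 0.9},
    {"dp": [0, 0, 0], "dr": [0, 0, 0], "fingers": 0.9},
    {"dp": [0, 0, 0], "dr": [0, 0, 0], "fingers": 0.9},
  ],
)

```text
time_s: 37.28
tool_pos: [0.5578, -0.1017, 0.1074]
tool_rot: [155.0, 0.1, 91.2]
force: [-0.2, -8.3, 2.8]
grip_width: 0.0212
grasp_force: 15.0
```

```bash
python3 -c "
from h import *
from fit import lids
st(); snap('scene','s5.png');snap('top','t5.png')
a=cv2.imread('pics/s5.png')[175:295,225:385];b=cv2.imread('pics/t5.png')[160:280,220:380]
cv2.imwrite('pics/c6.png',cv2.resize(np.hstack([a,b]),(800,300),interpolation=cv2.INTER_CUBIC))"
```

```text
t 37.27 [ 0.5578 -0.1017  0.1074] [1.55e+02 1.00e-01 9.12e+01] tray [ 0.0322 -0.0786  0.067 ] F [-0.2 -8.3  2.8] Ftray [ 0.8 -8.3  2.7] g 0.0212 15.0
```

View pics/c6.png

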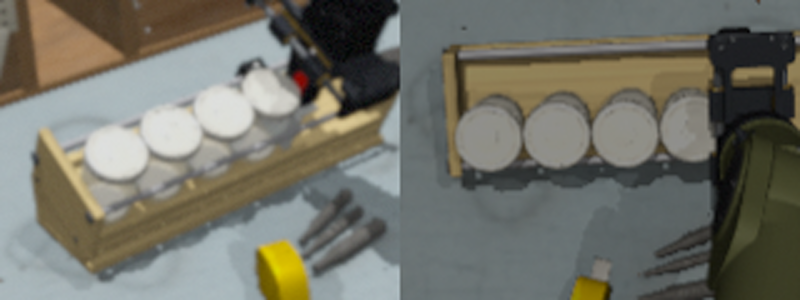

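step_arm(
  moves=[
    {"dp": [0.4, 0, 0], "dr": [0, 0, 0], "fingers": 0.9},
    {"dp": [0.4, 0, 0], "dr": [0, 0, 0], "fingers": 0.9},
    {"dp": [0.4, 0, 0], "dr": [0, 0, 0], "fingers": 0.9},
    {"dp": [0, 0, 0], "dr": [0, 0, 0], "fingers": 0.9},
    {"dp": [0, 0, 0], "dr": [0, 0, 0], "fingers": 0.9},
  ],
)

```text
time_s: 38.0
tool_pos: [0.5578, -0.1006, 0.1074]
tool_rot: [155.0, 0.1, 91.2]
force: [1.2, -9.0, 3.5]
grip_width: 0.0211
grasp_force: 15.0
```

```bash
python3 -c "
from h import *
from fit import lids
st()
L=lids('top','t5.png',[(255.7,214),(282.5,213),(309.5,212.5)]); print(L.round(2))
for l in L:
    o,d=ray('top',l[:2]); o=Rt.inv().apply(o-O); d=Rt.inv().apply(d); print((o+d*(.097-o[2])/d[2]).round(4))"
```

```text
t 38.0 [ 0.5578 -0.1006  0.1074] [1.55e+02 1.00e-01 9.12e+01] tray [ 0.0322 -0.0774  0.0669] F [ 1.2 -9.   3.5] Ftray [ 2.4 -9.   2.8] g 0.0211 15.0
[[254.84 214.72  25.4   25.82]
 [282.21 213.59  25.35  25.75]
 [309.59 213.1   25.27  25.85]]
[0.0304 0.1608 0.097 ]
[0.0303 0.0973 0.097 ]
[0.0287 0.0339 0.097 ]
```

step_arm(
  moves=[
    {"dp": [0.4, 0, 0], "dr": [0, 0, 0], "fingers": 0.9},
    {"dp": [0.4, 0, 0], "dr": [0, 0, 0], "fingers": 0.9},
    {"dp": [0.4, 0, 0], "dr": [0, 0, 0], "fingers": 0.9},
    {"dp": [0, 0, 0], "dr": [0, 0, 0], "fingers": 0.9},
    {"dp": [0, 0, 0], "dr": [0, 0, 0], "fingers": 0.9},
  ],
)

```text
time_s: 38.62
tool_pos: [0.5578, -0.0992, 0.1074]
tool_rot: [155.0, 0.1, 91.2]
force: [0.0, -9.0, 3.3]
grip_width: 0.0211
grasp_force: 15.0
```

```bash
python3 -c "
from h import *
st()"
```

```text
t 38.62 [ 0.5578 -0.0992  0.1074] [1.55e+02 1.00e-01 9.12e+01] tray [ 0.0322 -0.076   0.0669] F [ 0.  -9.   3.3] Ftray [ 1.2 -9.   3. ] g 0.0211 15.0
```

step_arm(
  moves=[
    {"dp": [0.4, 0, 0], "dr": [0, 0, 0], "fingers": 0.9},
    {"dp": [0.4, 0, 0], "dr": [0, 0, 0], "fingers": 0.9},
    {"dp": [0.4, 0, 0], "dr": [0, 0, 0], "fingers": 0.9},
    {"dp": [0, 0, 0], "dr": [0, 0, 0], "fingers": 0.9},
    {"dp": [0, 0, 0], "dr": [0, 0, 0], "fingers": 0.9},
  ],
)

```text
time_s: 39.25
tool_pos: [0.5577, -0.0982, 0.1074]
tool_rot: [155.0, 0.1, 91.2]
force: [1.0, -7.8, 3.2]
grip_width: 0.0211
grasp_force: 15.0
```

```bash
python3 -c "
from h import *
from fit import lids
st(); snap('top','t6.png')
L=lids('top','t6.png',[(255,214),(282.2,213),(309.5,212.5)]); print(L.round(2))"
```

```text
t 39.25 [ 0.5577 -0.0982  0.1074] [1.55e+02 1.00e-01 9.12e+01] tray [ 0.0322 -0.075   0.0669] F [ 1.  -7.8  3.2] Ftray [ 2.1 -7.8  2.5] g 0.0211 15.0
[[253.41 214.94  25.24  25.81]
 [280.73 213.76  25.4   25.87]
 [308.17 213.27  25.31  25.78]]
```

The whole row slides together and has not reached the wall, so I keep pushing.

step_arm(
  moves=[
    {"dp": [0.5, 0, 0], "dr": [0, 0, 0], "fingers": 0.9},
    {"dp": [0.5, 0, 0], "dr": [0, 0, 0], "fingers": 0.9},
    {"dp": [0.5, 0, 0], "dr": [0, 0, 0], "fingers": 0.9},
    {"dp": [0, 0, 0], "dr": [0, 0, 0], "fingers": 0.9},
    {"dp": [0, 0, 0], "dr": [0, 0, 0], "fingers": 0.9},
  ],
)

```text
time_s: 39.92
tool_pos: [0.5577, -0.0977, 0.1074]
tool_rot: [155.0, 0.2, 91.1]
force: [1.3, -12.0, 2.1]
grip_width: 0.0213
grasp_force: 15.0
```

```bash
python3 -c "
from h import *
st()"
```

```text
t 39.92 [ 0.5577 -0.0977  0.1074] [155.    0.2  91.1] tray [ 0.0322 -0.0746  0.067 ] F [  1.3 -12.    2.1] Ftray [  1.8 -12.1   1.4] g 0.0213 15.0
```

step_arm(
  moves=[
    {"dp": [0.4, 0, 0], "dr": [0, 0, 0], "fingers": 0.9},
    {"dp": [0.4, 0, 0], "dr": [0, 0, 0], "fingers": 0.9},
    {"dp": [0.4, 0, 0], "dr": [0, 0, 0], "fingers": 0.9},
    {"dp": [0, 0, 0], "dr": [0, 0, 0], "fingers": 0.9},
    {"dp": [0, 0, 0], "dr": [0, 0, 0], "fingers": 0.9},
  ],
)

```text
time_s: 40.55
tool_pos: [0.5577, -0.0975, 0.1074]
tool_rot: [155.0, 0.2, 91.1]
force: [1.9, -12.5, 0.4]
grip_width: 0.0211
grasp_force: 15.0
```

```bash
python3 -c "
from h import *
st()"
```

```text
t 40.55 [ 0.5577 -0.0975  0.1074] [155.    0.2  91.1] tray [ 0.0322 -0.0743  0.067 ] F [  1.9 -12.5   0.4] Ftray [  1.6 -12.6  -0.3] g 0.0211 15.0
```

step_arm(
  moves=[
    {"dp": [0.4, 0, 0], "dr": [0, 0, 0], "fingers": 0.9},
    {"dp": [0.4, 0, 0], "dr": [0, 0, 0], "fingers": 0.9},
    {"dp": [0.4, 0, 0], "dr": [0, 0, 0], "fingers": 0.9},
    {"dp": [0, 0, 0], "dr": [0, 0, 0], "fingers": 0.9},
    {"dp": [0, 0, 0], "dr": [0, 0, 0], "fingers": 0.9},
  ],
)

```text
time_s: 41.18
tool_pos: [0.5578, -0.097, 0.1075]
tool_rot: [154.9, 0.2, 91.0]
force: [2.0, -14.9, 0.2]
grip_width: 0.0211
grasp_force: 15.0
```

```bash
python3 -c "
from h import *
from fit import lids
st(); snap('top','t7.png')
L=lids('top','t7.png',[(253,214),(280.2,213),(308,212.5)]); print(L.round(2))"
```

```text
t 41.17 [ 0.5578 -0.097   0.1075] [154.9   0.2  91. ] tray [ 0.0323 -0.0738  0.067 ] F [  2.  -14.9   0.2] Ftray [  1.5 -14.9  -0.5] g 0.0211 15.0
[[252.96 215.17  25.26  25.77]
 [280.32 213.73  25.42  25.91]
 [307.7  213.15  25.17  25.94]]
```

step_arm(
  moves=[
    {"dp": [0.5, 0, 0], "dr": [0, 0, 0], "fingers": 0.9},
    {"dp": [0.5, 0, 0], "dr": [0, 0, 0], "fingers": 0.9},
    {"dp": [0, 0, 0], "dr": [0, 0, 0], "fingers": 0.9},
    {"dp": [0, 0, 0], "dr": [0, 0, 0], "fingers": 0.9},
    {"dp": [0, 0, 0], "dr": [0, 0, 0], "fingers": 0.9},
  ],
)

```text
time_s: 41.85
tool_pos: [0.5577, -0.0956, 0.1074]
tool_rot: [154.9, 0.2, 91.1]
force: [1.3, -14.5, 0.9]
grip_width: 0.0212
grasp_force: 15.0
```

```bash
python3 -c "
from h import *
from fit import lids
st(); snap('top','t8.png')
L=lids('top','t8.png',[(253,214),(280.2,213),(308,212.5)]); print(L.round(2))"
```

```text
t 41.85 [ 0.5577 -0.0956  0.1074] [154.9   0.2  91.1] tray [ 0.0322 -0.0725  0.067 ] F [  1.3 -14.5   0.9] Ftray [  1.3 -14.5   0.4] g 0.0212 15.0
[[252.32 215.37  24.91  25.86]
 [279.74 214.08  25.43  25.94]
 [307.15 213.19  25.18  25.76]]
```

```bash
python3 -c "
from h import *
snap('scene','s8.png')
a=cv2.imread('pics/s8.png')[190:290,225:365]
cv2.imwrite('pics/c7.png',cv2.resize(a,(800,571),interpolation=cv2.INTER_CUBIC))"
```

```text
(no output)
```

View pics/c7.png

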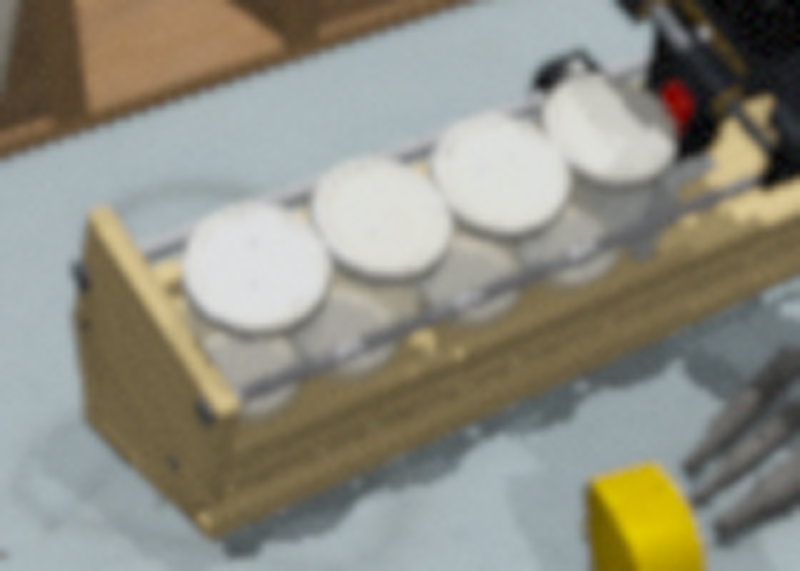

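The row is pushed too far. jar_a's lid (257,267) has shifted left relative to its base (260,380), so the lids are levering it over the wall top. I back off slowly to let the jars settle.

step_arm(
  moves=[
    {"dp": [-0.8, 0, 0], "dr": [0, 0, 0], "fingers": 0.9},
    {"dp": [-0.8, 0, 0], "dr": [0, 0, 0], "fingers": 0.9},
    {"dp": [-0.8, 0, 0], "dr": [0, 0, 0], "fingers": 0.9},
    {"dp": [-0.8, 0, 0], "dr": [0, 0, 0], "fingers": 0.9},
    {"dp": [-0.8, 0, 0], "dr": [0, 0, 0], "fingers": 0.9},
  ],
)

```text
time_s: 42.58
tool_pos: [0.5577, -0.096, 0.1074]
tool_rot: [155.0, 0.0, 91.3]
force: [-0.4, -4.6, 5.2]
grip_width: 0.0212
grasp_force: 15.0
```

```bash
cat > m.py <<'E'
from h import *
from fit import lids
import sys
st(); f='t%s.png'%sys.argv[1]; snap('top',f); s=float(sys.argv[2])
for l in lids('top',f,[(253+s,214),(280.2+s,213),(308+s,212.5)]):
    o,d=ray('top',l[:2]); o=Rt.inv().apply(o-O); d=Rt.inv().apply(d); print((o+d*(.097-o[2])/d[2]).round(4))
E
python3 m.py 9 0
```

```text
t 42.58 [ 0.5577 -0.096   0.1074] [155.    0.   91.3] tray [ 0.0322 -0.0729  0.0669] F [-0.4 -4.6  5.2] Ftray [ 1.8 -4.6  4.9] g 0.0212 15.0
[0.0293 0.1667 0.097 ]
[0.0295 0.1029 0.097 ]
[0.0288 0.0393 0.097 ]
```

step_arm(
  moves=[
    {"dp": [-0.8, 0, 0], "dr": [0, 0, 0], "fingers": 0.9},
    {"dp": [-0.8, 0, 0], "dr": [0, 0, 0], "fingers": 0.9},
    {"dp": [-0.8, 0, 0], "dr": [0, 0, 0], "fingers": 0.9},
    {"dp": [-0.8, 0, 0], "dr": [0, 0, 0], "fingers": 0.9},
    {"dp": [-0.8, 0, 0], "dr": [0, 0, 0], "fingers": 0.9},
  ],
)

```text
time_s: 43.25
tool_pos: [0.5578, -0.0971, 0.1073]
tool_rot: [155.1, -0.1, 91.4]
force: [-2.5, 0.9, 8.1]
grip_width: 0.0215
grasp_force: 15.0
```

```bash
python3 m.py 10 1
```

```text
t 43.25 [ 0.5578 -0.0971  0.1073] [ 1.551e+02 -1.000e-01  9.140e+01] tray [ 0.0322 -0.0739  0.0669] F [-2.5  0.9  8.1] Ftray [1.2 0.9 8.4] g 0.0215 15.0
[0.0307 0.1661 0.097 ]
[0.0307 0.1023 0.097 ]
[0.029  0.0389 0.097 ]
```

step_arm(
  moves=[
    {"dp": [-1, 0, 0], "dr": [0, 0, 0], "fingers": 0.9},
    {"dp": [-1, 0, 0], "dr": [0, 0, 0], "fingers": 0.9},
    {"dp": [-1, 0, 0], "dr": [0, 0, 0], "fingers": 0.9},
    {"dp": [-1, 0, 0], "dr": [0, 0, 0], "fingers": 0.9},
    {"dp": [-1, 0, 0], "dr": [0, 0, 0], "fingers": 0.9},
  ],
)

```text
time_s: 43.92
tool_pos: [0.5578, -0.1015, 0.1073]
tool_rot: [155.1, -0.1, 91.5]
force: [-2.8, 1.2, 8.5]
grip_width: 0.0213
grasp_force: 15.0
```

```bash
python3 m.py 11 2
```

```text
t 43.92 [ 0.5578 -0.1015  0.1073] [ 1.551e+02 -1.000e-01  9.150e+01] tray [ 0.0322 -0.0784  0.0669] F [-2.8  1.2  8.5] Ftray [1.  1.2 8.9] g 0.0213 15.0
[0.0307 0.1659 0.097 ]
[0.0322 0.1019 0.097 ]
[0.0296 0.0383 0.097 ]
```

step_arm(
  moves=[
    {"dp": [-1, 0, 0], "dr": [0, 0, 0], "fingers": 0.9},
    {"dp": [-1, 0, 0], "dr": [0, 0, 0], "fingers": 0.9},
    {"dp": [-1, 0, 0], "dr": [0, 0, 0], "fingers": 0.9},
    {"dp": [-1, 0, 0], "dr": [0, 0, 0], "fingers": 0.9},
    {"dp": [0, 0, 0], "dr": [0, 0, 0], "fingers": 0.9},
  ],
)

```text
time_s: 44.6
tool_pos: [0.5579, -0.1057, 0.1073]
tool_rot: [155.1, -0.1, 91.5]
force: [-3.6, 0.7, 8.9]
grip_width: 0.0209
grasp_force: 15.0
```

```bash
python3 m.py 12 2
```

```text
t 44.6 [ 0.5579 -0.1057  0.1073] [ 1.551e+02 -1.000e-01  9.150e+01] tray [ 0.0322 -0.0825  0.0668] F [-3.6  0.7  8.9] Ftray [0.5 0.8 9.6] g 0.0209 15.0
[0.0307 0.1658 0.097 ]
[0.0322 0.1019 0.097 ]
[0.0296 0.0383 0.097 ]
```

Lids barely moved, so the jars may be upright and my tray y offset biased instead. I check it against the wall tops' outer edges (y = ±0.202) in the earlier pictures.

```bash
python3 - <<'E'
from h import *
for n,f in(('top','t0.png'),('scene','s0.png')):
    im=cv2.imread('pics/'+f).astype(np.float32); wood=cv2.GaussianBlur(im[...,2]-im[...,0],(3,3),0)
    for x in (.03,.05,.07,.09):
        for sgn in (1,-1):
            ys=np.arange(.180,.216,.001)*sgn
            P=proj(n,np.array([W(x,y,.065) for y in ys])).astype(np.float32)
            v=cv2.remap(wood,P[:,0].reshape(1,-1),P[:,1].reshape(1,-1),cv2.INTER_LINEAR)[0]
            print(n,x,sgn,v[::2].round().astype(int))
E
```

```text
top 0.03 1 [ 5  6  8 10 10 12 20 34 47 51 44 27  9 -4 -7 -7 -7 -7]
top 0.03 -1 [ 32  24  22  24  32  42  51  54  53  41  20   1  -9 -10 -10 -10 -10 -10]
top 0.05 1 [14 18 21 22 24 31 40 47 52 51 44 27  7 -4 -7 -8 -8 -7]
top 0.05 -1 [ 29  22  22  24  32  42  50  53  51  40  19   1  -9 -10 -10 -10 -10 -10]
top 0.07 1 [48 41 33 26 25 31 41 49 52 53 46 29 10 -4 -8 -8 -9 -9]
top 0.07 -1 [ 28  23  22  25  33  44  52  53  51  40  20   1  -9  -9  -9 -10 -10 -10]
top 0.09 1 [48 40 32 26 23 29 40 47 52 51 44 28  7 -5 -8 -9 -9 -8]
top 0.09 -1 [ 29  23  22  26  34  45  53  53  49  37  18  -1 -10  -9  -9  -9  -9  -9]
scene 0.03 1 [22 24 26 27 32 39 49 59 64 66 65 60 53 47 43 42 42 42]
scene 0.03 -1 [47 47 48 52 57 61 62 62 59 53 43 33 22 13  8  5  4  4]
scene 0.05 1 [33 40 45 48 52 56 60 64 66 67 65 60 52 46 42 41 41 40]
scene 0.05 -1 [177 153 130 104  85  73  64  56  47  35  22   8  -2  -9 -14 -15 -16 -15]
scene 0.07 1 [-2 -1  0  1  7 19 35 51 60 65 65 60 53 47 42 41 40 39]
scene 0.07 -1 [ 41  43  47  51  56  59  60  56  50  38  26  11   0  -8 -13 -15 -16 -16]
scene 0.09 1 [-15 -15 -15 -13  -6   8  27  47  59  64  65  59  51  40  27  13   2  -8]
scene 0.09 -1 [ 35  40  45  50  56  59  61  57  50  37  23   9  -3  -9 -14 -15 -16 -16]
```

```bash
python3 - <<'E'
from h import *
from fit import lids
snap('scene','s12.png')
T0=lids('top','t0.png',[(256,214),(284.5,212)]);S0=lids('scene','s0.png',[(272,236),(294,227)])
T1=lids('top','t12.png',[(252.5,215),(280,214),(307.5,213)]);S1=lids('scene','s12.png',[(270,236.5),(292,227.5),(312,219.5)])
S4=lids('scene','s4.png',[(272,236),(294,227),(318,217.5)])
print(S0.round(2),S1.round(2),S4.round(2))
for S,T in((S0,T0),(S1,T1)):
    for s,t in zip(S,T): x,e=tri(s[:2],t[:2]); print(Rt.inv().apply(x-O).round(4),round(e,4))
# base patch registration s4->s12
a=cv2.imread('pics/s4.png',0); b=cv2.imread('pics/s12.png',0)
for q in [(.0305,.1585,0),(.0305,.0928,0)]:
    u,v=proj('scene',W(*q))[0]; print('base px',u,v)
    u,v=int(u),int(v); p=cv2.resize(a[v-2:v+9,u-11:u+12],None,fx=4,fy=4,interpolation=cv2.INTER_CUBIC)
    w=cv2.resize(b[v-8:v+15,u-19:u+20],None,fx=4,fy=4,interpolation=cv2.INTER_CUBIC)
    r=cv2.matchTemplate(w,p,cv2.TM_CCOEFF_NORMED); _,m,_,l=cv2.minMaxLoc(r); print('shift',(l[0]/4-8,l[1]/4-6),m,'expected per mm',((proj('scene',W(q[0],q[1]+.01,0))-proj('scene',W(*q)))[0]/10).round(3))
E
```

```text
[[271.63 235.03  19.15  24.58]
 [294.02 226.15  18.47  23.91]] [[275.15 231.3   24.14  38.56]
 [285.06 231.68  24.38  36.6 ]
 [317.37 216.38  22.55  33.53]] [[271.59 235.02  19.22  24.71]
 [293.95 226.17  18.35  23.84]
 [317.21 216.91  17.61  24.19]]
[0.0298 0.1584 0.0954] 0.001
[0.03  0.093 0.096] 0.0011
[0.0293 0.159  0.1135] 0.0097
[0.0319 0.1071 0.0766] 0.0077
[0.0274 0.0334 0.1097] 0.0094
base px 265.6736879268748 256.5543844184282
shift (0.0, 0.0) 0.9853013753890991 expected per mm [-0.332  0.137]
base px 286.8659213470113 247.78573942470987
shift (-2.25, 0.75) 0.9092586040496826 expected per mm [-0.316  0.131]
```

```bash
python3 - <<'E'
from h import *
def reg(A,B,c,h,sr=5,k=8):
    a=cv2.imread('pics/'+A);b=cv2.imread('pics/'+B); u,v=c; hx,hy=h
    p=cv2.resize(a[v-hy:v+hy+1,u-hx:u+hx+1],None,fx=k,fy=k,interpolation=cv2.INTER_CUBIC)
    w=cv2.resize(b[v-hy-sr:v+hy+sr+1,u-hx-sr:u+hx+sr+1],None,fx=k,fy=k,interpolation=cv2.INTER_CUBIC)
    r=cv2.matchTemplate(w,p,cv2.TM_CCOEFF_NORMED); _,m,_,l=cv2.minMaxLoc(r); return l[0]/k-sr,l[1]/k-sr,round(float(m),2)
for nm,c,h in [('lid a',(272,236),(13,11)),('base a upper',(271,251),(7,4)),('base a',(271,255),(9,5)),('base a low',(274,259),(6,3)),('lid b',(294,227),(13,11)),('base b',(289,248),(8,4)),('base b hi',(291,244),(7,3))]:
    print(nm,reg('s4.png','s12.png',c,h),reg('s4.png','s8.png',c,h))
E
```

```text
lid a (-2.75, 0.75, 0.97) (-2.625, 1.125, 0.96)
base a upper (-1.125, 0.5, 0.89) (-1.5, 1.0, 0.88)
base a (-0.125, 0.125, 0.94) (-0.25, 0.25, 0.94)
base a low (1.125, -0.5, 0.9) (0.375, -0.25, 0.9)
lid b (-3.125, 0.5, 0.89) (-2.75, 1.0, 0.89)
base b (-2.25, 1.0, 0.97) (-2.875, 1.25, 0.98)
base b hi (-2.625, 1.25, 0.98) (-2.5, 1.125, 0.99)
```

The base patch of jar_a hardly moved while its lid went about 7 mm. So it does lean on the wall top, propped by jar_b's lid. Fix: back the stop off, grip jar_b and draw it about 8 mm back so jar_a settles flat, then close up again only to first contact (TCP y about -0.081).

step_arm(
  moves=[
    {"dp": [-3, 0, 0], "dr": [0, 0, 0], "fingers": 0.9},
    {"dp": [-4, 0, 0], "dr": [0, 0, 0], "fingers": 0.9},
    {"dp": [-3, 0, 0], "dr": [0, 0, 0], "fingers": 0.9},
    {"dp": [0, 0, 0], "dr": [0, 0, 0], "fingers": 0.6},
    {"dp": [0, 0, 0], "dr": [0, 0, 0], "fingers": 0.4},
  ],
  squeeze=20,
)

```text
time_s: 45.32
tool_pos: [0.5571, -0.1164, 0.1057]
tool_rot: [155.2, -0.1, 91.4]
force: [0.6, 0.1, -0.3]
grip_width: 0.0338
grasp_force: 0.0
```

step_arm(
  moves=[
    {"dp": [0, 0, -15], "dr": [0, 0, 0], "fingers": 0.4},
    {"dp": [0, 0, -35], "dr": [0, 0, 0], "fingers": 0.2},
    {"dp": [10, 0, -35], "dr": [0, 0, 0], "fingers": 0},
    {"dp": [40, 0, -5], "dr": [0, 0, 0], "fingers": 0},
    {"dp": [50, 0, 0], "dr": [0, 0, 0], "fingers": 0},
  ],
)

```text
time_s: 45.95
tool_pos: [0.5179, -0.0188, 0.1904]
tool_rot: [154.9, 0.0, 91.2]
force: [0.3, 0.1, -0.1]
grip_width: 0.0825
grasp_force: 0.0
```

step_arm(
  moves=[
    {"dp": [50, 0, 0], "dr": [0, 0, 0], "fingers": 0},
    {"dp": [30, 0, 0], "dr": [0, 0, 0], "fingers": 0},
    {"dp": [10, 0, 10], "dr": [0, 0, 0], "fingers": 0},
    {"dp": [0, 0, 0], "dr": [0, 0, 0], "fingers": 0},
    {"dp": [0, 0, 0], "dr": [0, 0, 0], "fingers": 0},
  ],
)

```text
time_s: 46.58
tool_pos: [0.52, 0.0702, 0.18]
tool_rot: [155.0, 0.0, 91.3]
force: [0.1, 0.5, 0.3]
grip_width: 0.0868
grasp_force: 0.0
```

```bash
python3 -c "
from h import *
st(); go(W(.0305,.101,.0715),Rs)"
```

```text
t 46.58 [0.52   0.0702 0.18  ] [155.    0.   91.3] tray [0.0321 0.0942 0.1472] F [0.1 0.5 0.3] Ftray [0.2 0.5 0.2] g 0.0868 0.0
t 46.58 dp mm [ 6.9 -1.5 75.7] dr [-0.001  0.     0.   ]
```

step_arm(
  moves=[
    {"dp": [7, -1.5, 15], "dr": [0, 0, 0], "fingers": 0},
    {"dp": [0, 0, 25], "dr": [0, 0, 0], "fingers": 0},
    {"dp": [0, 0, 22], "dr": [0, 0, 0], "fingers": 0},
    {"dp": [0, 0, 10], "dr": [0, 0, 0], "fingers": 0.1},
    {"dp": [0, 0, 3], "dr": [0, 0, 0], "fingers": 0.2},
  ],
)

```text
time_s: 47.2
tool_pos: [0.5502, 0.0775, 0.1106]
tool_rot: [155.1, -0.0, 91.2]
force: [-0.5, -0.4, -0.1]
grip_width: 0.0755
grasp_force: 0.0
```

step_arm(
  moves=[
    {"dp": [0, 0, 0], "dr": [0, 0, 0], "fingers": 0.25},
    {"dp": [0, 0, 0], "dr": [0, 0, 0], "fingers": 0.3},
    {"dp": [0, 0, 0], "dr": [0, 0, 0], "fingers": 0.4},
    {"dp": [0, 0, 0], "dr": [0, 0, 0], "fingers": 0.5},
    {"dp": [-1, 0, 0], "dr": [0, 0, 0], "fingers": 0.5},
  ],
)

```text
time_s: 47.82
tool_pos: [0.5502, 0.0783, 0.1114]
tool_rot: [155.0, 0.0, 91.3]
force: [-6.1, 2.4, 5.0]
grip_width: 0.0627
grasp_force: 20.0
```

```bash
python3 -c "
from h import *
st()"
```

```text
t 47.83 [0.5502 0.0783 0.1114] [155.    0.   91.3] tray [0.0306 0.1016 0.0722] F [-6.1  2.4  5. ] Ftray [-3.4  2.5  7.1] g 0.0627 20.0
```

step_arm(
  moves=[
    {"dp": [-1, -0.3, 0], "dr": [0, 0, 0], "fingers": 0.5},
    {"dp": [-1, -0.3, 0], "dr": [0, 0, 0], "fingers": 0.5},
    {"dp": [-1.5, 0, 0], "dr": [0, 0, 0], "fingers": 0.5},
    {"dp": [-1.5, 0, 0], "dr": [0, 0, 0], "fingers": 0.5},
    {"dp": [-1.5, 0, 0], "dr": [0, 0, 0], "fingers": 0.5},
  ],
)

```text
time_s: 48.45
tool_pos: [0.5501, 0.0744, 0.1118]
tool_rot: [155.0, -0.1, 91.5]
force: [-10.2, 6.9, 12.2]
grip_width: 0.0625
grasp_force: 19.9
```

step_arm(
  moves=[
    {"dp": [-1.5, 0, 0], "dr": [0, 0, 0], "fingers": 0.5},
    {"dp": [-1, 0, 0], "dr": [0, 0, 0], "fingers": 0.5},
    {"dp": [-1, 0, 0], "dr": [0, 0, 0], "fingers": 0.5},
    {"dp": [0, 0, 0], "dr": [0, 0, 0], "fingers": 0.5},
    {"dp": [0, 0, 0], "dr": [0, 0, 0], "fingers": 0.5},
  ],
)

```text
time_s: 49.08
tool_pos: [0.5503, 0.0712, 0.1122]
tool_rot: [155.0, -0.1, 91.5]
force: [-10.9, 7.0, 12.4]
grip_width: 0.0628
grasp_force: 19.9
```

```bash
cat > reg.py <<'E'
from h import *
import sys
def reg(A,B,c,h,sr=5,k=8):
    a=cv2.imread('pics/'+A);b=cv2.imread('pics/'+B); u,v=c; hx,hy=h
    p=cv2.resize(a[v-hy:v+hy+1,u-hx:u+hx+1],None,fx=k,fy=k,interpolation=cv2.INTER_CUBIC)
    w=cv2.resize(b[v-hy-sr:v+hy+sr+1,u-hx-sr:u+hx+sr+1],None,fx=k,fy=k,interpolation=cv2.INTER_CUBIC)
    r=cv2.matchTemplate(w,p,cv2.TM_CCOEFF_NORMED); _,m,_,l=cv2.minMaxLoc(r); return l[0]/k-sr,l[1]/k-sr,round(float(m),2)
st(); f='s%s.png'%sys.argv[1]; snap('scene',f)
for nm,c,h in [('lid a',(272,236),(13,11)),('base a upper',(271,251),(7,4)),('base b',(289,248),(8,4)),('lid b',(294,227),(13,11)),('lid d',(318,217),(13,11)),('base d',(311,239),(8,4)),('lid c',(340,210),(13,11)),('base c',(332,230),(8,4))]: print(nm,reg('s4.png',f,c,h))
E
python3 reg.py 13
```

```text
t 49.08 [0.5503 0.0712 0.1122] [ 1.55e+02 -1.00e-01  9.15e+01] tray [0.0309 0.0945 0.0729] F [-10.9   7.   12.4] Ftray [-4.5  7.2 15.7] g 0.0628 19.9
lid a (-0.625, -0.75, 0.93)
base a upper (-0.625, 0.0, 0.93)
base b (-1.125, 0.375, 0.94)
lid b (0.0, -0.875, 0.25)
lid d (5.0, -5.0, 0.0)
base d (-4.25, -3.5, 0.55)
lid c (-2.625, 2.625, 0.08)
base c (5.0, 5.0, 0.23)
```

jar_a's lid and base shifts now agree (-0.6 px each), so it stands upright again. Now I release jar_b gently and return to the knob.

step_arm(
  moves=[
    {"dp": [0, -0.3, -1], "dr": [0, 0, 0], "fingers": 0.5},
    {"dp": [0, -0.3, 0], "dr": [0, 0, 0], "fingers": 0.5},
    {"dp": [0, 0, 0], "dr": [0, 0, 0], "fingers": 0.24},
    {"dp": [0, 0, 0], "dr": [0, 0, 0], "fingers": 0.15},
    {"dp": [0, 0, 0], "dr": [0, 0, 0], "fingers": 0},
  ],
)

```text
time_s: 49.75
tool_pos: [0.549, 0.0668, 0.1113]
tool_rot: [155.1, 0.0, 91.3]
force: [0.1, -0.5, -0.1]
grip_width: 0.0775
grasp_force: 0.0
```

step_arm(
  moves=[
    {"dp": [0, 0, 0], "dr": [0, 0, 0], "fingers": 0},
    {"dp": [0, 0, -10], "dr": [0, 0, 0], "fingers": 0},
    {"dp": [0, 0, -30], "dr": [0, 0, 0], "fingers": 0},
    {"dp": [0, 0, -35], "dr": [0, 0, 0], "fingers": 0},
    {"dp": [-30, 0, -10], "dr": [0, 0, 0], "fingers": 0},
  ],
)

```text
time_s: 50.38
tool_pos: [0.5149, 0.0381, 0.1918]
tool_rot: [154.7, 0.1, 91.5]
force: [1.2, -0.9, 0.7]
grip_width: 0.0871
grasp_force: 0.0
```

step_arm(
  moves=[
    {"dp": [-45, 0, 0], "dr": [0, 0, 0], "fingers": 0.3},
    {"dp": [-50, 0, 0], "dr": [0, 0, 0], "fingers": 0.4},
    {"dp": [-40, 0, 0], "dr": [0, 0, 0], "fingers": 0.4},
    {"dp": [-18, 0, 0], "dr": [0, 0, 0], "fingers": 0.4},
    {"dp": [0, 0, 0], "dr": [0, 0, 0], "fingers": 0.4},
  ],
)

```text
time_s: 51.0
tool_pos: [0.5172, -0.1175, 0.1883]
tool_rot: [155.0, -0.0, 91.1]
force: [0.2, -0.1, 0.4]
grip_width: 0.0534
grasp_force: 0.0
```

```bash
python3 reg.py 14; python3 - <<'E'
from h import *
from fit import lids
go(W(.032,-.093,.067),Rs); snap('top','t14.png')
for g in [(255,214.5),(282.5,213.5),(309.5,213)]:
    l=lids('top','t14.png',[g])[0]; o,d=ray('top',l[:2]); o=Rt.inv().apply(o-O); d=Rt.inv().apply(d); print((o+d*(.097-o[2])/d[2]).round(4),l.round(1))
im=cv2.resize(cv2.imread('pics/s14.png')[188:215,330:385],None,fx=4,fy=4).astype(int)
m=((im[...,2]-im[...,1]>60)&(im[...,2]-im[...,0]>60)); ys,xs=np.nonzero(m); print('red',len(xs)/16,330+xs.mean()/4 if len(xs) else 0,188+ys.mean()/4 if len(xs) else 0, proj('scene',W(.032,-.093,.085)))
E
```

```text
t 51.0 [ 0.5172 -0.1175  0.1883] [155.   -0.   91.1] tray [ 0.0293 -0.0935  0.1576] F [ 0.2 -0.1  0.4] Ftray [ 0.4 -0.1  0.2] g 0.0534 0.0
lid a (-0.5, -0.875, 0.98)
base a upper (0.0, -0.25, 0.96)
base b (-0.25, 0.125, 0.97)
lid b (-1.0, -0.5, 0.91)
lid d (-2.875, 1.625, 0.8)
base d (-2.75, 1.0, 0.94)
lid c (-4.875, 2.25, 0.36)
base c (-5.0, 2.25, 0.88)
t 51.05 dp mm [-1.1  2.7 90.6] dr [-0.001 -0.001 -0.   ]
[0.0326 0.1586 0.097 ] [255.7 213.7  25.5  25.8]
[0.0324 0.0949 0.097 ] [283.2 212.7  25.5  25.8]
[0.0302 0.0316 0.097 ] [310.5 212.5  25.4  25.9]
red 50.4375 349.8537794299876 207.0244733581165 [[349.33435228 205.93640537]]
```

```bash
python3 - <<'E'
from h import *
from fit import lids
T=lids('top','t14.png',[(255.7,213.7),(283.2,212.7),(310.5,212.5)])
S=lids('scene','s14.png',[(271.4,234.5),(293,225.8),(315,218.5)])
print(S.round(1))
for s,t in zip(S,T): x,e=tri(s[:2],t[:2]); print(Rt.inv().apply(x-O).round(4),round(e,4))
q=W(.0305,.158,.097)
for d in np.eye(3)*.001: print('px/mm lid',(proj('scene',q+Rt.apply(d))-proj('scene',q))[0].round(2),(proj('top',q+Rt.apply(d))-proj('top',q))[0].round(2))
E
```

```text
[[271.2 234.2  18.6  24.8]
 [293.2 225.8  17.6  23.8]
 [314.3 218.5  17.1  23.2]]
[0.032  0.1582 0.096 ] 0.0009
[0.0317 0.0944 0.0961] 0.001
[0.0293 0.0309 0.0961] 0.0013
px/mm lid [-0.21 -0.3 ] [-0.03 -0.42]
px/mm lid [-0.35  0.14] [-0.43  0.02]
px/mm lid [ 0.06 -0.24] [-0.03  0.08]
```

jar_a and jar_b are upright but sit about 2 mm off the rail (x 0.032 against 0.030). I centre the gripper on the rail position and close it on each lid, which brings them home, then close the stop last.

step_arm(
  moves=[
    {"dp": [30, 0, 0], "dr": [0, 0, 0], "fingers": 0.2},
    {"dp": [55, 0, 0], "dr": [0, 0, 0], "fingers": 0},
    {"dp": [60, 0, 0], "dr": [0, 0, 0], "fingers": 0},
    {"dp": [60, 0, 0], "dr": [0, 0, 0], "fingers": 0},
    {"dp": [45, 0, 5], "dr": [0, 0, 0], "fingers": 0},
  ],
)

```text
time_s: 51.72
tool_pos: [0.513, 0.1384, 0.1846]
tool_rot: [154.9, 0.1, 91.6]
force: [1.1, -0.8, -0.4]
grip_width: 0.0859
grasp_force: 0.0
```

step_arm(
  moves=[
    {"dp": [3, 0, 10], "dr": [0, 0, 0], "fingers": 0},
    {"dp": [0, 0, 15], "dr": [0, 0, 0], "fingers": 0},
    {"dp": [0, 0, 20], "dr": [0, 0, 0], "fingers": 0},
    {"dp": [0, 0, 20], "dr": [0, 0, 0], "fingers": 0},
    {"dp": [0, 0, 12], "dr": [0, 0, 0], "fingers": 0.1},
  ],
)

```text
time_s: 52.35
tool_pos: [0.5456, 0.1371, 0.1127]
tool_rot: [155.1, 0.0, 91.3]
force: [-0.1, -0.5, 0.9]
grip_width: 0.0829
grasp_force: 0.0
```

```bash
python3 -c "
from h import *
st()"
```

```text
t 52.35 [0.5456 0.1371 0.1127] [155.1   0.   91.3] tray [0.0282 0.1605 0.0747] F [-0.1 -0.5  0.9] Ftray [ 0.3 -0.5  0.9] g 0.0829 0.0
```

step_arm(
  moves=[
    {"dp": [-1.5, 1, 0], "dr": [0, 0, 0], "fingers": 0.22},
    {"dp": [0, 0, 0], "dr": [0, 0, 0], "fingers": 0.27},
    {"dp": [0, 0, 0], "dr": [0, 0, 0], "fingers": 0.35},
    {"dp": [0, 0, 0], "dr": [0, 0, 0], "fingers": 0.35},
    {"dp": [0, 0, 0], "dr": [0, 0, 0], "fingers": 0.35},
  ],
  squeeze=8,
)

```text
time_s: 52.98
tool_pos: [0.5475, 0.1361, 0.1153]
tool_rot: [155.0, 0.0, 91.3]
force: [-1.6, -0.9, 2.4]
grip_width: 0.0633
grasp_force: 8.0
```

```bash
python3 -c "
from h import *
st()"
```

```text
t 52.98 [0.5475 0.1361 0.1153] [155.    0.   91.3] tray [0.0309 0.1595 0.0762] F [-1.6 -0.9  2.4] Ftray [-0.5 -0.8  2.9] g 0.0633 8.0
```

step_arm(
  moves=[
    {"dp": [0, -0.3, 0], "dr": [0, 0, 0], "fingers": 0.22},
    {"dp": [0, 0, 0], "dr": [0, 0, 0], "fingers": 0.1},
    {"dp": [0, 0, -10], "dr": [0, 0, 0], "fingers": 0},
    {"dp": [0, 0, -30], "dr": [0, 0, 0], "fingers": 0},
    {"dp": [-32, 0, -5], "dr": [0, 0, 0], "fingers": 0},
  ],
)

```text
time_s: 53.6
tool_pos: [0.5294, 0.1062, 0.1577]
tool_rot: [154.8, 0.0, 91.6]
force: [0.4, -1.2, 0.0]
grip_width: 0.0864
grasp_force: 0.0
```

step_arm(
  moves=[
    {"dp": [-32, 0, 0], "dr": [0, 0, 0], "fingers": 0},
    {"dp": [0, 0, 10], "dr": [0, 0, 0], "fingers": 0},
    {"dp": [0, 0, 20], "dr": [0, 0, 0], "fingers": 0},
    {"dp": [0, 0, 15], "dr": [0, 0, 0], "fingers": 0.1},
    {"dp": [0, 0, 0], "dr": [0, 0, 0], "fingers": 0.15},
  ],
)

```text
time_s: 54.22
tool_pos: [0.5475, 0.0734, 0.1129]
tool_rot: [155.2, -0.1, 91.4]
force: [0.2, 0.6, 0.3]
grip_width: 0.0766
grasp_force: 0.0
```

```bash
python3 -c "
from h import *
st()"
```

```text
t 54.23 [0.5475 0.0734 0.1129] [ 1.552e+02 -1.000e-01  9.140e+01] tray [0.0286 0.0967 0.0746] F [0.2 0.6 0.3] Ftray [0.3 0.6 0.1] g 0.0766 0.0
```

step_arm(
  moves=[
    {"dp": [-1, -1, 0], "dr": [0, 0, 0], "fingers": 0.22},
    {"dp": [0, 0, 0], "dr": [0, 0, 0], "fingers": 0.27},
    {"dp": [0, 0, 0], "dr": [0, 0, 0], "fingers": 0.35},
    {"dp": [0, 0, 0], "dr": [0, 0, 0], "fingers": 0.35},
    {"dp": [0, 0, 0], "dr": [0, 0, 0], "fingers": 0.35},
  ],
)

```text
time_s: 54.85
tool_pos: [0.5483, 0.0714, 0.115]
tool_rot: [154.9, 0.0, 91.3]
force: [0.4, 1.0, 2.7]
grip_width: 0.0633
grasp_force: 8.0
```

```bash
python3 -c "
from h import *
st()"
```

```text
t 54.85 [0.5483 0.0714 0.115 ] [154.9   0.   91.3] tray [0.0302 0.0947 0.0763] F [0.4 1.  2.7] Ftray [1.5 0.9 2.2] g 0.0633 8.0
```

step_arm(
  moves=[
    {"dp": [0, 0, 0], "dr": [0, 0, 0], "fingers": 0.2},
    {"dp": [0, 0, 0], "dr": [0, 0, 0], "fingers": 0.1},
    {"dp": [0, 0, -15], "dr": [0, 0, 0], "fingers": 0},
    {"dp": [0, 0, -40], "dr": [0, 0, 0], "fingers": 0.2},
    {"dp": [-30, 0, -20], "dr": [0, 0, 0], "fingers": 0.4},
  ],
)

```text
time_s: 55.48
tool_pos: [0.5165, 0.0421, 0.1839]
tool_rot: [154.9, 0.0, 91.6]
force: [0.8, -0.6, -0.6]
grip_width: 0.0738
grasp_force: 0.0
```

step_arm(
  moves=[
    {"dp": [-50, 0, 0], "dr": [0, 0, 0], "fingers": 0.4},
    {"dp": [-55, 0, 0], "dr": [0, 0, 0], "fingers": 0.4},
    {"dp": [-45, 0, 0], "dr": [0, 0, 0], "fingers": 0.4},
    {"dp": [-11, 1, 10], "dr": [0, 0, 0], "fingers": 0.4},
    {"dp": [0, 0, 10], "dr": [0, 0, 0], "fingers": 0.4},
  ],
)

```text
time_s: 56.1
tool_pos: [0.5294, -0.1203, 0.1634]
tool_rot: [155.1, -0.1, 91.3]
force: [-0.2, 0.9, 0.7]
grip_width: 0.0525
grasp_force: 0.0
```

```bash
python3 m.py 15 3; python3 -c "
from h import *
go(W(.032,-.093,.067),Rs)"
```

```text
t 56.1 [ 0.5294 -0.1203  0.1634] [ 1.551e+02 -1.000e-01  9.130e+01] tray [ 0.0298 -0.0965  0.1298] F [-0.2  0.9  0.7] Ftray [0.1 0.9 0.7] g 0.0525 0.0
[0.0326 0.1588 0.097 ]
[0.032  0.0952 0.097 ]
[0.0301 0.0317 0.097 ]
t 56.15 dp mm [ 1.8  3.4 61.6] dr [-0.004 -0.003  0.001]
```

step_arm(
  moves=[
    {"dp": [2, 2, 12], "dr": [0, 0, 0], "fingers": 0.4},
    {"dp": [0, 0, 18], "dr": [0, 0, 0], "fingers": 0.4},
    {"dp": [0, 0, 18], "dr": [0, 0, 0], "fingers": 0.4},
    {"dp": [0, 0, 11], "dr": [0, 0, 0], "fingers": 0.4},
    {"dp": [0, 0, 2], "dr": [0, 0, 0], "fingers": 0.6},
  ],
  squeeze=15,
)

```text
time_s: 56.78
tool_pos: [0.557, -0.1166, 0.109]
tool_rot: [155.1, -0.0, 91.4]
force: [0.5, 0.8, 0.6]
grip_width: 0.0477
grasp_force: 0.0
```

step_arm(
  moves=[
    {"dp": [0, 0, 0], "dr": [0, 0, 0], "fingers": 0.75},
    {"dp": [0, 0, 0], "dr": [0, 0, 0], "fingers": 0.9},
    {"dp": [0, 0, 0], "dr": [0, 0, 0], "fingers": 0.9},
    {"dp": [1, 0, 0], "dr": [0, 0, 0], "fingers": 0.9},
    {"dp": [2, 0, 0], "dr": [0, 0, 0], "fingers": 0.9},
  ],
)

```text
time_s: 57.4
tool_pos: [0.5569, -0.1154, 0.1104]
tool_rot: [155.0, 0.0, 91.3]
force: [-4.3, -2.8, 5.2]
grip_width: 0.0212
grasp_force: 15.0
```

```bash
python3 -c "
from h import *
st()"
```

```text
t 57.4 [ 0.5569 -0.1154  0.1104] [155.    0.   91.3] tray [ 0.0324 -0.0923  0.0702] F [-4.3 -2.8  5.2] Ftray [-1.8 -2.7  6.6] g 0.0212 15.0
```

step_arm(
  moves=[
    {"dp": [1.5, 0, 0], "dr": [0, 0, 0], "fingers": 0.9},
    {"dp": [1.5, 0, 0], "dr": [0, 0, 0], "fingers": 0.9},
    {"dp": [1.5, 0, 0], "dr": [0, 0, 0], "fingers": 0.9},
    {"dp": [1.2, 0, 0], "dr": [0, 0, 0], "fingers": 0.9},
    {"dp": [1, 0, 0], "dr": [0, 0, 0], "fingers": 0.9},
  ],
)

```text
time_s: 58.02
tool_pos: [0.5567, -0.1083, 0.1103]
tool_rot: [155.0, 0.0, 91.3]
force: [-5.7, -2.1, 6.2]
grip_width: 0.0214
grasp_force: 15.0
```

```bash
python3 m.py 16 3
```

```text
t 58.02 [ 0.5567 -0.1083  0.1103] [155.    0.   91.3] tray [ 0.0323 -0.0851  0.0701] F [-5.7 -2.1  6.2] Ftray [-2.5 -1.9  8.1] g 0.0214 15.0
[0.0326 0.1588 0.097 ]
[0.0319 0.0952 0.097 ]
[0.03   0.0317 0.097 ]
```

step_arm(
  moves=[
    {"dp": [1, 0, 0], "dr": [0, 0, 0], "fingers": 0.9},
    {"dp": [1, 0, 0], "dr": [0, 0, 0], "fingers": 0.9},
    {"dp": [1, 0, 0], "dr": [0, 0, 0], "fingers": 0.9},
    {"dp": [1, 0, 0], "dr": [0, 0, 0], "fingers": 0.9},
    {"dp": [0.5, 0, 0], "dr": [0, 0, 0], "fingers": 0.9},
  ],
)

```text
time_s: 58.7
tool_pos: [0.5566, -0.104, 0.1103]
tool_rot: [155.0, 0.0, 91.3]
force: [-4.6, -2.9, 5.5]
grip_width: 0.0211
grasp_force: 15.0
```

```bash
python3 m.py 17 3
```

```text
t 58.7 [ 0.5566 -0.104   0.1103] [155.    0.   91.3] tray [ 0.0323 -0.0808  0.0701] F [-4.6 -2.9  5.5] Ftray [-1.9 -2.8  6.9] g 0.0211 15.0
[0.0326 0.1588 0.097 ]
[0.032  0.0952 0.097 ]
[0.03   0.0317 0.097 ]
```

step_arm(
  moves=[
    {"dp": [0.5, 0, 0], "dr": [0, 0, 0], "fingers": 0.9},
    {"dp": [0.5, 0, 0], "dr": [0, 0, 0], "fingers": 0.9},
    {"dp": [0.5, 0, 0], "dr": [0, 0, 0], "fingers": 0.9},
    {"dp": [0, 0, 0], "dr": [0, 0, 0], "fingers": 0.9},
    {"dp": [0, 0, 0], "dr": [0, 0, 0], "fingers": 0.9},
  ],
)

```text
time_s: 59.38
tool_pos: [0.5566, -0.1034, 0.1104]
tool_rot: [155.0, 0.1, 91.2]
force: [-4.9, -4.6, 4.6]
grip_width: 0.0216
grasp_force: 15.0
```

```bash
python3 m.py 18 3; python3 reg.py 18
```

```text
t 59.38 [ 0.5566 -0.1034  0.1104] [1.55e+02 1.00e-01 9.12e+01] tray [ 0.0323 -0.0802  0.0702] F [-4.9 -4.6  4.6] Ftray [-2.6 -4.5  6.3] g 0.0216 15.0
[0.0325 0.1592 0.097 ]
[0.0319 0.0957 0.097 ]
[0.0302 0.0321 0.097 ]
t 59.42 [ 0.5566 -0.1034  0.1103] [1.55e+02 1.00e-01 9.12e+01] tray [ 0.0323 -0.0802  0.0702] F [-4.6 -4.4  5. ] Ftray [-2.1 -4.3  6.6] g 0.021 15.0
lid a (-0.75, -0.75, 0.97)
base a upper (0.0, -0.25, 0.96)
base b (-0.375, 0.125, 0.97)
lid b (-1.125, -0.125, 0.91)
lid d (-3.25, 1.875, 0.75)
base d (-3.0, 1.125, 0.93)
lid c (-4.5, 3.0, 0.39)
base c (-5.0, 2.375, 0.85)
```

step_arm(
  moves=[
    {"dp": [0.5, 0, 0], "dr": [0, 0, 0], "fingers": 0.9},
    {"dp": [0.5, 0, 0], "dr": [0, 0, 0], "fingers": 0.9},
    {"dp": [0.3, 0, 0], "dr": [0, 0, 0], "fingers": 0.9},
    {"dp": [0, 0, 0], "dr": [0, 0, 0], "fingers": 0.9},
    {"dp": [0, 0, 0], "dr": [0, 0, 0], "fingers": 0.9},
  ],
)

```text
time_s: 60.1
tool_pos: [0.5566, -0.103, 0.1103]
tool_rot: [155.0, 0.1, 91.2]
force: [-4.6, -5.5, 3.1]
grip_width: 0.0215
grasp_force: 15.0
```

```bash
python3 m.py 19 3; python3 reg.py 19|head -5
```

```text
t 60.1 [ 0.5566 -0.103   0.1103] [1.55e+02 1.00e-01 9.12e+01] tray [ 0.0323 -0.0798  0.0702] F [-4.6 -5.5  3.1] Ftray [-3.  -5.4  4.8] g 0.0215 15.0
[0.0324 0.1596 0.097 ]
[0.0319 0.0959 0.097 ]
[0.0303 0.0326 0.097 ]
t 60.15 [ 0.5566 -0.103   0.1104] [1.55e+02 1.00e-01 9.12e+01] tray [ 0.0323 -0.0798  0.0702] F [-4.3 -5.5  3.6] Ftray [-2.5 -5.4  5.1] g 0.0212 15.0
lid a (-0.875, -0.625, 0.98)
base a upper (0.125, -0.25, 0.96)
base b (-0.375, 0.125, 0.97)
lid b (-1.25, -0.125, 0.91)
```

Row is tight and stiff, with jar_a's base unmoved. I release the knob and withdraw.

step_arm(
  moves=[
    {"dp": [-0.7, 0, 0], "dr": [0, 0, 0], "fingers": 0.9},
    {"dp": [0, 0, 0], "dr": [0, 0, 0], "fingers": 0.7},
    {"dp": [0, 0, 0], "dr": [0, 0, 0], "fingers": 0.5},
    {"dp": [0, 0, 0], "dr": [0, 0, 0], "fingers": 0.4},
    {"dp": [0, 0, -10], "dr": [0, 0, 0], "fingers": 0.4},
  ],
)

```text
time_s: 60.82
tool_pos: [0.552, -0.1008, 0.1185]
tool_rot: [155.1, -0.0, 91.4]
force: [0.9, 0.0, -0.4]
grip_width: 0.0475
grasp_force: 0.0
```

step_arm(
  moves=[
    {"dp": [0, 0, -25], "dr": [0, 0, 0], "fingers": 0.4},
    {"dp": [0, 0, -40], "dr": [0, 0, 0], "fingers": 0.4},
    {"dp": [0, 0, -40], "dr": [0, 0, 0], "fingers": 0.4},
    {"dp": [-20, 0, -20], "dr": [0, 0, 0], "fingers": 0.4},
    {"dp": [0, 0, 0], "dr": [0, 0, 0], "fingers": 0.4},
  ],
)

```text
time_s: 61.45
tool_pos: [0.5008, -0.1242, 0.235]
tool_rot: [154.8, 0.1, 91.2]
force: [0.0, 0.6, -0.6]
grip_width: 0.0518
grasp_force: 0.0
```

```bash
python3 m.py 20 3; python3 reg.py 20; python3 - <<'E'
from h import *
from fit import lids
for n in ('t20.png',):
    l=lids('top',n,[(338,211.5)])[0]; o,d=ray('top',l[:2]); o=Rt.inv().apply(o-O); d=Rt.inv().apply(d); print('c',(o+d*(.097-o[2])/d[2]).round(4),l.round(1))
im=cv2.resize(cv2.imread('pics/t20.png')[195:222,345:375],None,fx=4,fy=4).astype(int)
m=((im[...,2]-im[...,1]>60)&(im[...,2]-im[...,0]>60)); ys,xs=np.nonzero(m)
if len(xs):
    o,d=ray('top',(345+xs.mean()/4,195+ys.mean()/4)); o=Rt.inv().apply(o-O); d=Rt.inv().apply(d); print('knob',len(xs)/16,(o+d*(.086-o[2])/d[2]).round(4))
E
```

```text
t 61.45 [ 0.5008 -0.1242  0.235 ] [1.548e+02 1.000e-01 9.120e+01] tray [ 0.034  -0.0998  0.2069] F [ 0.   0.6 -0.6] Ftray [-0.2  0.6 -0.6] g 0.0518 0.0
[0.0324 0.1596 0.097 ]
[0.0319 0.0959 0.097 ]
[0.0303 0.0325 0.097 ]
t 61.5 [ 0.5003 -0.1228  0.2332] [154.9   0.   91.3] tray [ 0.0328 -0.0984  0.2054] F [ 0.1  0.1 -0.5] Ftray [-0.1  0.1 -0.5] g 0.0522 0.0
lid a (-0.875, -0.625, 0.98)
base a upper (0.125, -0.25, 0.96)
base b (-0.375, 0.125, 0.97)
lid b (-1.25, -0.125, 0.91)
lid d (-3.25, 1.875, 0.8)
base d (-3.0, 1.125, 0.93)
lid c (-4.625, 2.375, 0.33)
base c (-5.0, 2.375, 0.87)
c [ 0.0343 -0.0383  0.097 ] [340.6 209.4  26.3  34.4]
knob 31.625 [ 0.0316 -0.0745  0.086 ]
```

```bash
python3 -c "
from cell import env
print(env.sign_off())"
```

```text
the job is handed in; nothing more can be done
None
```

I handed the job in at about 61.5 s: all four jars stand on the rack and the stop is closed up against them, but jar_a and jar_b measured about 2 mm off the front rail. On the first closing I pushed too far and tipped jar_a onto the wall top. I drew jar_b back so it stood upright again, then closed the stop only to first firm contact; a gap of up to about 2 mm at the end wall can't be ruled out.

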